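# Lay the sauce tray for a noodle customer

### The job

Lay the bamboo tray for a customer: stand the small blue sauce bowl in the middle of the white saucer, lay the blue soup spoon lengthwise in the black spoon rest (either way round), and stand the red-capped and the yellow-capped sauce jars upright in the wooden caddy, one in each of its two bays. The white sauce bowl, the white spoon and the green-capped jar are not wanted: leave them where they are, and knock none of the jars and bowls over.

Things in the scene. Friction and masses are not known exactly. Their poses are not given: they have to be found in the camera images.
- bowl_blue_mid (a point): Small blue melamine sauce bowl, loose, open upwards. Round: 64 mm across the rim, 61 mm at 15 mm up, 36 mm high, wall 3.5 mm, foot 40 mm across, 90 g; can be gripped from above across the outside of the rim. Point on its axis half-way up, 18 mm above its underside; z is its axis. (Two nested blue rice bowls, 124 mm across, at the back of the counter are not part of the job.)
- bowl_white_mid (a point): Look-alike: white sauce bowl of the same shape and size, to be left alone. Point on its axis, 18 mm above its underside.
- jar_red_mid (a point): Glass sauce jar with red contents and a red twist cap, loose, standing. Round: body 51 mm across, cap 53 mm across from 64 to 80 mm up, total height 80 mm, about 160 g. The point is on its axis half-way up, 40 mm above its underside; z is its axis, up when it stands.
- jar_yellow_mid (a point): The same jar with yellow contents and a yellow cap; point as for the red-capped jar.
- jar_green_mid (a point): Look-alike: the same jar with green contents and a green cap, to be left alone; point as for the red-capped jar.
- spoon_blue_mid (a point): Blue ceramic soup spoon, loose, lying on the foot of its bowl: 132 mm long, 50 g. x runs from handle end to bowl end, z up. Point at mid-length, on the handle, 20.5 mm above the underside: grip it here, 14 mm wide (y), 7 mm thick. Oval bowl 11 to 67 mm ahead of the point, 42 mm wide, 18 mm high, holds most of the weight; the handle rises to 47 mm at its end, 65 mm behind the point.
- spoon_white_mid (a point): Look-alike: white soup spoon of the same shape, to be left alone; point and axes as for the blue spoon.
- saucer: White saucer, 110 mm across, fixed on the bamboo tray. Origin at the centre of its underside; its flat middle, 70 mm across, is 5 mm above the origin, its rim 10 mm. (The tray is fixed, 225 by 415 mm, floor 6 mm and rim 18 mm above the counter; saucer, caddy and spoon rest stand on it side by side, 125 mm apart, in any order.)
- caddy: Low dark wooden condiment caddy with two open bays, fixed on the tray. Outside 180 mm (x) by 80 mm (y) by 25 mm high, walls 4 mm. Origin at the centre of its underside, x along its length, z up. Each bay is 84 mm (x) by 72 mm (y) inside; the bays' centres lie at x = +44 mm and x = -44 mm, y = 0; the bays' floor is 5 mm above the origin.
- spoon_rest: Black spoon rest, a shallow oblong dish, fixed on the tray. Outside 162 mm (x) by 70 mm (y) by 10 mm high; inside 154 by 62 mm, its floor 4 mm above the origin. Origin at the centre of its underside, x along its length, z up.
There are look-alikes about, which are no part of the job. Of the things that look like the part that bears bowl_blue_mid, take the one that is farthest to the robot's right at the start.

How it is judged:
At the end, for the whole second after the job is handed in: Upright and at rest: bowl within 13 mm of saucer centre; each jar on the floor of its own caddy bay, within 17 mm along and 14 mm across; spoon flat in the rest, within 14 mm and 0.2 rad, either way round. Look-alikes within 25 mm of their start (horizontal distance between bowl_blue_mid and saucer below 0.013 m and z of bowl_blue_mid in the frame of saucer between 0.018 and 0.028 m and angle between each of bowl_blue_mid, spoon_blue_mid, jar_red_mid, jar_yellow_mid's own z axis and vertical below 0.12 rad and x of spoon_blue_mid in the frame of spoon_rest between -0.014 and 0.014 m and y of spoon_blue_mid in the frame of spoon_rest between -0.014 and 0.014 m and z of spoon_blue_mid in the frame of spoon_rest between 0.019 and 0.03 m and angle between the x axis of spoon_blue_mid and the x axis of spoon_rest, either way round below 0.2 rad and (((x of jar_red_mid in the frame of caddy between 0.027 and 0.061 m and y of jar_red_mid in the frame of caddy between -0.014 and 0.014 m) and (x of jar_yellow_mid in the frame of caddy between -0.061 and -0.027 m and y of jar_yellow_mid in the frame of caddy between -0.014 and 0.014 m)) or ((x of jar_red_mid in the frame of caddy between -0.061 and -0.027 m and y of jar_red_mid in the frame of caddy between -0.014 and 0.014 m) and (x of jar_yellow_mid in the frame of caddy between 0.027 and 0.061 m and y of jar_yellow_mid in the frame of caddy between -0.014 and 0.014 m))) and z of jar_red_mid in the frame of caddy between 0.04 and 0.05 m and z of jar_yellow_mid in the frame of caddy between 0.04 and 0.05 m and distance of each of bowl_white_mid, jar_green_mid, spoon_white_mid from where it was at the start of the episode below 0.025 m and linear speed of each of bowl_blue, spoon_blue, jar_red, jar_yellow below 0.02 m/s); the robot touches nothing.
It fails at once if the white bowl, the white spoon or the green-capped jar is moved by more than 25 mm (distance of any of bowl_white_mid, jar_green_mid, spoon_white_mid from where it was at the start of the episode above 0.025 m).
It fails at once if a jar or a sauce bowl is knocked over (leans more than 0.8 rad) (angle between any of jar_red_mid, jar_yellow_mid, jar_green_mid, bowl_blue_mid, bowl_white_mid's own z axis and vertical above 0.8 rad).
It also fails if it takes over 112 s, if anything falls off the work surface, if the arm or the gripper's body presses on something with over 40 N, if the wrist force passes 120 N, or if a joint passes its speed limit or range.

### The arm

A 7-joint arm with a two-finger parallel gripper is mounted at the origin on the work surface. World frame = base frame: x ahead of the robot, y to its left, z up, the work surface at z = 0. Lengths are in m, angles in rad, forces in N, time in s.
With the tool pointing down it reaches from about 0.4 to 0.875 m from the base axis. Payload 6.5 kg.
Tool frame: the origin (TCP) lies between the finger pads; the fingertips stand 22 mm ahead of it and the grasp point (between the pads) lies 3 mm ahead of it (manip.nose_length is the distance from the TCP to the fingertips, in m); z points along the fingers, y is the direction in which the jaws open and shut (so a half turn about z gives the same grasp; the last joint's range is limited). The gripper opens to 85 mm and grips with 20 to 120 N. Pads are 22 mm wide; open, the fingers measure 114 mm over their backs; the gripper's body (76 mm by 85 mm) begins 54 mm behind the grasp point. The pads swing forward as they close: fully open they stand 13 mm farther back than shut.
Start: joints at [1.225, 0.536, -0.004, 1.538, 0.003, 1.067, -0.071], TCP at [0.18, -0.625, 0.253] pointing down, gripper open.
Joint ranges: [-2.7, 2.7], [-0.37, 2.16], [-1.27, 1.26], [0.24, 2.4], [-1.31, 4.45], [0.19, 1.91], [-2.76, 2.76]. Speed limits (rad/s): [2.39, 2.39, 3.14, 3.14, 3.14, 3.14, 3.14].

### API

Orientations are given as a rotation vector (axis times angle).
In Python, from station import monitor, imaging, manip gives the robot as it stands.
- The arm moves only by the tool send_rows, never from a script. Its argument "commands" is a list of rows, each an object of numbers: "tx", "ty", "tz": the shift along the tool's x, y, z in mm; "wx", "wy", "wz": the turn, a rotation vector about the tool's x, y, z in rad; "jaw": the opening, from -1 (shut) to 1 (fully open). In form: [{"tx": .., "ty": .., "tz": .., "wx": .., "wy": .., "wz": .., "jaw": ..}, ...]. A call has 1 to 8 rows; each row shifts and turns the pose as measured when the row begins, along the tool's axes as they then stand; what a row does not reach is not made up. A row lasts 1/10 s, in which the tool goes at most 50 mm and 8.59 degrees, less where a joint would pass 70% of its speed; a pose out of reach is approached as far as the arm can. A call with a gripper value outside its range is refused whole. The fingers move at their own pace and stop on an object; the grip force is fixed at half the most. Time passes only in rows, so rows that do not move let the fingers close. It gives the time, the measured TCP pose, the force and the opening at its end, in the units of the state.
- monitor.sense(): the state, without advancing time (a new reading comes with each control period).
- imaging.read_camera(name): name is "scene" or "top"; returns (picture, depth): 480x640x3 uint8, red, green, blue; 480x640 float32, m along the optical axis (not along the pixel's ray), 0 where there is no reading.
- imaging.calibration(name): a dict with "vertical_fov" (degrees; the focal length in pixels is half the picture's height over the tangent of half this angle, whatever the lens; pixels are square), "cx", "cy" (the principal point, pixels), "cam_to_world" (4x4, takes a point from camera to world coordinates). Camera axes: x right, y up, looking along -z (the intrinsics and any distortion apply to the point x, -y, -z); pixel columns grow to the right and rows downward; lengths in m; the calibration is good to about 2 mm. A picture is of the moment at which its call begins. calibration takes no time and is no camera call.
- manip.close_job(): hands the job in, once; it reports no verdict.
The state is a dict: "t": time; "joint_pos": joint angles; "joint_velocities": joint speeds; "tau": joint torques, N m; "ee_pos": TCP position; "eef_rot": TCP orientation; "contact_force": force on the tool from outside, world axes, zero at the start; "wrist_torque": the same for the moment, N m; "grip_width": opening from 0.0 (shut) to 1.0 (fully open).
Only numpy, scipy, OpenCV 4.12 (cv2) and the standard library are available. Lean on these libraries where they do the work, as an engineer would, in place of code of your own. Each camera call takes 0.05 s, during which the arm holds its last target. There are 200 camera calls.

## Working session

There is one attempt and no reset: what is moved stays moved. The work goes in short steps, Python scripts to look and compute and a tool call to move; the robot and the scene stay as the last step left them, time stands still between calls to the robot, and variables do not carry over. Pictures are saved under pics/ and viewed, about 12 in all and at most 16, crops included, and the job is handed in when it is done.

Besides the shell and the picture viewer there is one more tool, called by a JSON object that holds its "name" and its "arguments", one argument or row to a line. send_rows: Moves the arm, as the interface text tells. Its arguments: {"type":"object","properties":{"commands":{"type":"array"}},"required":["commands"]}

```bash
ls; mkdir -p pics
python3 - <<'E'
from station import monitor, imaging, manip
import cv2, numpy as np
s=monitor.sense(); print({k:np.round(v,3) for k,v in s.items()}, manip.nose_length)
for n in("scene","top"):
    p,d=imaging.read_camera(n); c=imaging.calibration(n); print(n,c)
    cv2.imwrite(f"pics/{n}0.png",p[:,:,::-1]); np.savez(f"{n}0.npz",p=p,d=d)
E
```

```text
pics
{'t': np.float64(0.0), 'joint_pos': array([ 1.225,  0.537, -0.004,  1.539,  0.003,  1.067, -0.071]), 'joint_velocities': array([-0.001, -0.   , -0.001,  0.001,  0.002, -0.   ,  0.001]), 'tau': array([-0.0000e+00, -5.8341e+01,  1.0490e+00, -2.5911e+01,  1.2000e-02,
        1.0000e-02, -0.0000e+00]), 'ee_pos': array([ 0.179, -0.624,  0.252]), 'eef_rot': array([-3.109e+00, -4.380e-01,  1.000e-03]), 'contact_force': array([ 0.74 ,  0.208, -0.004]), 'wrist_torque': array([-0.043,  0.011,  0.022]), 'grip_width': np.float64(1.001)} 0.022
scene {'vertical_fov': 46.39721935160001, 'cx': 316.83416675100625, 'cy': 234.64314874639848, 'cam_to_world': array([[-0.77402418, -0.50885977,  0.37676027,  0.91488433],
       [ 0.63315393, -0.62053594,  0.46265672,  0.49262855],
       [-0.0016341 ,  0.59665474,  0.80249639,  0.92063453],
       [ 0.        ,  0.        ,  0.        ,  1.        ]])}
top {'vertical_fov': 47.603720284225965, 'cx': 317.08333448687233, 'cy': 244.30527795896532, 'cam_to_world': array([[-0.0292331 ,  0.97974802, -0.19808898,  0.25267617],
       [-0.99956833, -0.02923404,  0.00292035, -0.02145081],
       [-0.00292974,  0.19808884,  0.98017969,  1.28526434],
       [ 0.        ,  0.        ,  0.        ,  1.        ]])}
```

View pics/top0.png

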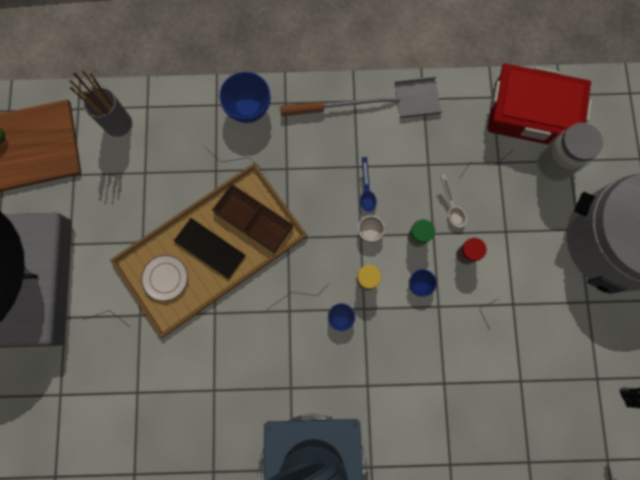

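View pics/scene0.png

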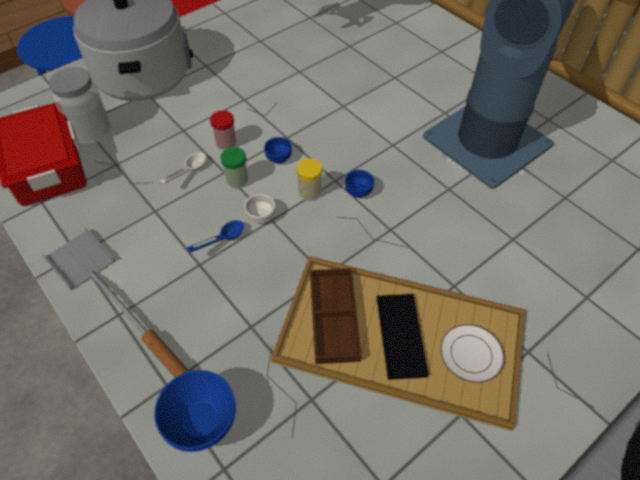

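Candidates. Small blue bowl: top px (341,317) and (422,284). The large nested bowls at (245,97) aren't part of the job. Image right is −y, the robot's right, so the bowl at (422,284) is wanted. Blue spoon (367,185) vs white (455,205). Jars: red (473,250), yellow (369,277), green (423,231, leave).

```bash
cat > h.py <<'E'
import numpy as np, cv2
from station import monitor, imaging, manip
def world(n,d):
    c=imaging.calibration(n); f=240/np.tan(np.radians(c["vertical_fov"]/2)); v,u=np.mgrid[:480,:640]
    P=np.stack([(u-c["cx"])/f*d,-(v-c["cy"])/f*d,-d,np.ones_like(d)],-1)
    return (P@np.array(c["cam_to_world"]).T)[...,:3]
def pix(n,X):
    c=imaging.calibration(n); f=240/np.tan(np.radians(c["vertical_fov"]/2))
    q=np.linalg.inv(c["cam_to_world"])@np.append(X,1); return c["cx"]-f*q[0]/q[2], c["cy"]+f*q[1]/q[2]
H={'red':[(0,8),(172,180)],'yellow':[(20,32)],'green':[(50,80)],'blue':[(108,126)]}
def mask(p,col):
    h=cv2.cvtColor(p,cv2.COLOR_RGB2HSV); ok=(h[...,1]>110)&(h[...,2]>40)
    return ok&np.any([(h[...,0]>=a)&(h[...,0]<=b) for a,b in H[col]],0)
def seg(n,p,d,col,xy,r,zlo=.004,zhi=.2):
    W=world(n,d); m=(d>0)&(np.hypot(W[...,0]-xy[0],W[...,1]-xy[1])<r)&(W[...,2]>zlo)&(W[...,2]<zhi)
    if col: m&=mask(p,col)
    return m,W
def circle(q):
    A=np.c_[2*q,np.ones(len(q))]; s=np.linalg.lstsq(A,(q**2).sum(1),rcond=None)[0]; return s[0],s[1],np.sqrt(s[2]+s[0]**2+s[1]**2)
E
python3 - <<'E'
from h import *
Z={n:np.load(n+'0.npz') for n in('top','scene')}
Wt=world('top',Z['top']['d'])
for nm,col,u,v,r in [('red','red',473,250,.05),('yel','yellow',369,277,.05),('grn','green',423,231,.05),('bowlR','blue',422,284,.06),('bowlL','blue',341,317,.06),('spoon','blue',367,200,.12),('wbowl',None,371,229,.045),('wspoon',None,455,205,.06)]:
    xy=Wt[v,u,:2]
    for n in Z:
        p,d=Z[n]['p'],Z[n]['d']; m,W=seg(n,p,d,col,xy,r,.006); q=W[m]
        if len(q)<8: print(nm,n,'few');continue
        o=[nm,n,len(q),'med',q.mean(0).round(4),'zmax',np.percentile(q[:,2],98).round(4)]
        zt=np.percentile(q[:,2],97)
        if nm in('red','yel','grn'): t=q[q[:,2]>.072]; o+=['top ctr',((t.min(0)+t.max(0))/2).round(4),np.ptp(t,axis=0).round(3)]
        elif 'bowl' in nm: t=q[q[:,2]>zt-.006]; o+=['rim',np.round(circle(t[:,:2]),4), 'box',((q.min(0)+q.max(0))/2).round(4),np.ptp(q,axis=0).round(3)]
        else:
            c=q[:,:2].mean(0); a=np.linalg.svd(q[:,:2]-c,full_matrices=False)[2][0]; s=(q[:,:2]-c)@a; o+=['axis',a.round(3),'ends',(c+a*s.min()).round(4),(c+a*s.max()).round(4)]
        print(*o)
# floor check
for n in Z:
    W=world(n,Z[n]['d']); m=(abs(W[...,0]-.4)<.05)&(abs(W[...,1]-.0)<.05); print(n,'floor z',np.median(W[m][:,2]).round(4),W[m][:,2].std().round(4))
# tray
for n in Z:
    p,d=Z[n]['p'],Z[n]['d']; W=world(n,d); h=cv2.cvtColor(p,cv2.COLOR_RGB2HSV)
    reg=(d>0)&(np.hypot(W[...,0]-.6,W[...,1]-.28)<.27)&(W[...,2]>.004)&(W[...,2]<.05)
    for nm,m in [('saucer',reg&(h[...,1]<60)&(h[...,2]>100)),('rest',reg&(h[...,2]<45)&(p.max(-1).astype(int)-p.min(-1)<18)),('caddy',reg&(h[...,2]<110)&(p[...,0].astype(int)-p[...,2]>18)&(h[...,0]<14)),('traywhole',reg&(W[...,2]>.005))]:
        k,l,st,_=cv2.connectedComponentsWithStats(m.astype(np.uint8)); i=1+np.argmax(st[1:,4]); m=l==i
        q=W[m]; r=cv2.minAreaRect((q[:,:2]*1000).astype(np.float32)); print(n,nm,st[i],'rect',np.round(r[0],1),np.round(r[1],1),round(r[2],1),'z',np.percentile(q[:,2],[5,50,95]).round(4))
E
```

```text
red top 458 med [ 0.4748 -0.3776  0.0777] zmax 0.084 top ctr [ 0.475  -0.3802  0.0802] [0.051 0.052 0.015]
red scene 390 med [ 0.4823 -0.3717  0.0775] zmax 0.083 top ctr [ 0.4813 -0.3763  0.0782] [0.052 0.052 0.012]
yel top 448 med [ 0.4193 -0.1383  0.0786] zmax 0.084 top ctr [ 0.4204 -0.139   0.0787] [0.053 0.05  0.013]
yel scene 486 med [ 0.4268 -0.1321  0.0777] zmax 0.0827 top ctr [ 0.424  -0.136   0.0781] [0.053 0.054 0.012]
grn top 378 med [ 0.521  -0.2656  0.0794] zmax 0.0849 top ctr [ 0.5212 -0.2656  0.0797] [0.05  0.049 0.015]
grn scene 412 med [ 0.5281 -0.2592  0.0785] zmax 0.0837 top ctr [ 0.527  -0.2625  0.0786] [0.05  0.053 0.013]
bowlR top 389 med [ 0.4113 -0.2702  0.0177] zmax 0.0378 rim [ 0.4081 -0.2662  0.0291] box [ 0.4083 -0.2662  0.0231] [0.059 0.059 0.034]
bowlR scene 498 med [ 0.4087 -0.2668  0.0225] zmax 0.0373 rim [ 0.4122 -0.2631  0.0294] box [ 0.4127 -0.2633  0.0231] [0.063 0.066 0.034]
bowlL top 383 med [ 0.3366 -0.0754  0.0154] zmax 0.0371 rim [ 0.335  -0.0753  0.0287] box [ 0.3357 -0.0752  0.0231] [0.057 0.056 0.034]
bowlL scene 574 med [ 0.335  -0.0759  0
[... 1026 characters left out ...]
9   58 1767] rect [508.4 231.6] [159.2  66. ] 54.1 z [0.0058 0.01   0.0153]
top caddy [ 214  184   78   68 2189] rect [576.4 127.7] [180.3  78.4] 54.2 z [0.0068 0.0114 0.0311]
top traywhole [  111   163   190   162 12599] rect [509.5 236.4] [235.3 423.5] 34.3 z [0.0055 0.01   0.0216]
scene saucer [ 441  325   63   57 2763] rect [442.9 339.3] [106.5 106.7] 8.8 z [0.0087 0.0121 0.0165]
scene rest [ 378  295   50   84 3066] rect [513.1 235.7] [161.7  67.6] 54.1 z [0.0073 0.0102 0.0158]
scene caddy [ 311  268   50   95 3559] rect [581.1 131. ] [181.6  77.7] 53.9 z [0.0085 0.0117 0.0311]
scene traywhole [  271   259   252   171 23354] rect [513.  234.6] [228.  415.9] 34.1 z [0.0054 0.0099 0.0204]
```

```bash
cat > d.py <<'E'
import sys
from h import *
from scipy.spatial.transform import Rotation as R
s=monitor.sense(); r=R.from_rotvec(s['eef_rot']); M=r.as_matrix()
print('t',round(float(s['t']),2),'tcp',np.round(s['ee_pos'],4),'psi(x axis)',np.degrees(np.arctan2(M[1,0],M[0,0])).round(1),'tilt',np.degrees(np.arccos(-M[2,2])).round(2),'F',np.round(s['contact_force'],1),'grip',round(float(s['grip_width']),3),'q',np.round(s['joint_pos'],2))
if len(sys.argv)>1:
    a=[float(x) for x in sys.argv[1:]]   # x y z [psi deg]
    psi=np.radians(a[3]); T=np.array([[np.cos(psi),np.sin(psi),0],[np.sin(psi),-np.cos(psi),0],[0,0,-1]])
    print('turn (tool)',R.from_matrix(M.T@T).as_rotvec().round(3),'then shift mm',(T.T@(np.array(a[:3])-s['ee_pos'])*1000).round(1),'; shift in present axes',(M.T@(np.array(a[:3])-s['ee_pos'])*1000).round(1))
E
python3 d.py .4103 -.2647 .20 54
python3 - <<'E'
from h import *
Z=np.load('top0.npz'); p=Z['p'][150:340,320:500]; cv2.imwrite('pics/crop1.png',cv2.resize(p[:,:,::-1],None,fx=3.1,fy=3.1,interpolation=cv2.INTER_CUBIC))
for n in('top','scene'):
    Z=np.load(n+'0.npz'); m,W=seg(n,Z['p'],Z['d'],'blue',(.652,-.147),.1,.006); q=W[m]
    c=np.array([.652,-.147]); a=np.array([-.992,-.125])
    for k in range(3):
        s=(q[:,:2]-c)@a; h=q[s<0]; 
        u=np.linalg.svd(h[:,:2]-h[:,:2].mean(0),full_matrices=False)[2][0]; a=u*np.sign(u@a)
    s=(q[:,:2]-c)@a; b=q[s>12e-3][:,:2]; h=q[s<0][:,:2]
    print(n,'handle line dir',a.round(3),'mean',h.mean(0).round(4),'bowl mean',b.mean(0).round(4),'s range',s.min().round(4),s.max().round(4),'dir handle->bowl',(b.mean(0)-h.mean(0)).round(4))
E
```

```text
t 0.1 tcp [ 0.1793 -0.6242  0.2525] psi(x axis) 16.0 tilt 0.09 F [ 0.4  1.4 -0.1] grip 0.997 q [ 1.22  0.54 -0.    1.54  0.    1.07 -0.07]
turn (tool) [-0.002 -0.    -0.663] then shift mm [426.6 -24.5  52.5] ; shift in present axes [ 321.3 -281.6   52.9]
top handle line dir [-0.938  0.348] mean [ 0.7081 -0.1439] bowl mean [ 0.615  -0.1507] s range -0.0576 0.0601 dir handle->bowl [-0.0931 -0.0068]
scene handle line dir [-1.    -0.019] mean [ 0.6921 -0.1395] bowl mean [ 0.612  -0.1524] s range -0.0657 0.0621 dir handle->bowl [-0.08   -0.0129]
```

View pics/crop1.png

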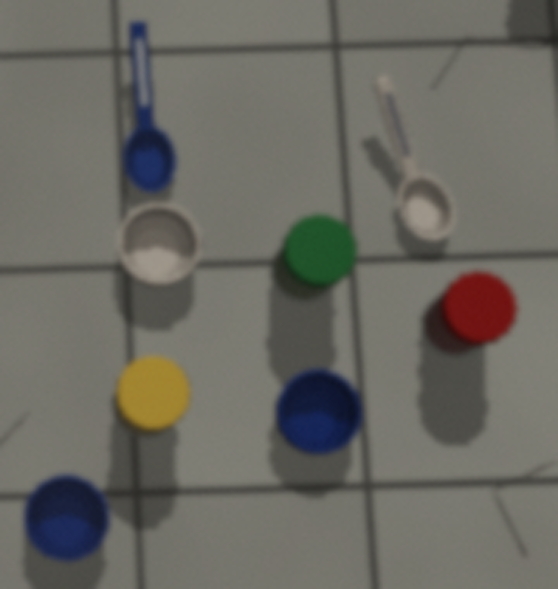

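The crop shows the wanted blue bowl at crop (318,411), full-frame (422,283). It is clearly to the right of the other blue bowl at (66,517), full-frame (341,317). The jar caps and spoons are as listed.

{"name": "send_rows", "arguments": {
  "commands": [
    {"wz": -0.133,"jaw": 1},
    {"wz": -0.133,"jaw": 1},
    {"wz": -0.133,"jaw": 1},
    {"wz": -0.133,"jaw": 1},
    {"wz": -0.133,"jaw": 1}
  ]
}}

```text
validation failed for argument at $.co...
```

{"name": "send_rows", "arguments": {
  "commands": [
    {"tx": 45,"ty": -3,"tz": 5,"jaw": 1},
    {"tx": 45,"ty": -3,"tz": 5,"jaw": 1},
    {"tx": 45,"ty": -3,"tz": 5,"jaw": 1},
    {"tx": 45,"ty": -3,"tz": 5,"jaw": 1},
    {"tx": 45,"ty": -3,"tz": 5,"jaw": 1},
    {"tx": 45,"ty": -3,"tz": 5,"jaw": 1},
    {"tx": 45,"ty": -3,"tz": 5,"jaw": 1},
    {"tx": 45,"ty": -3,"tz": 5,"jaw": 1}
  ]
}}

```text
validation failed for argument at $.co...
```

```bash
python3 d.py .4103 -.2647 .20 54
```

```text
t 0.1 tcp [ 0.1793 -0.6242  0.2525] psi(x axis) 16.0 tilt 0.09 F [ 0.4  1.4 -0.1] grip 0.997 q [ 1.22  0.54 -0.    1.54  0.    1.07 -0.07]
turn (tool) [-0.002 -0.    -0.663] then shift mm [426.6 -24.5  52.5] ; shift in present axes [ 321.3 -281.6   52.9]
```

{"name": "send_rows", "arguments": {
  "commands": [
    {"tx": 0,"ty": 0,"tz": 0,"wx": 0,"wy": 0,"wz": -0.133,"jaw": 1},
    {"tx": 0,"ty": 0,"tz": 0,"wx": 0,"wy": 0,"wz": -0.133,"jaw": 1},
    {"tx": 0,"ty": 0,"tz": 0,"wx": 0,"wy": 0,"wz": -0.133,"jaw": 1},
    {"tx": 0,"ty": 0,"tz": 0,"wx": 0,"wy": 0,"wz": -0.133,"jaw": 1},
    {"tx": 0,"ty": 0,"tz": 0,"wx": 0,"wy": 0,"wz": -0.133,"jaw": 1}
  ]
}}

```text
t: 0.6
ee_pos: [0.179, -0.6224, 0.2498]
eef_rot: [-2.774, -1.461, -0.001]
contact_force: [-0.5, 0.5, 0.2]
grip_width: 1.0
```

{"name": "send_rows", "arguments": {
  "commands": [
    {"tx": 45,"ty": -3,"tz": 5,"wx": 0,"wy": 0,"wz": 0,"jaw": 1},
    {"tx": 45,"ty": -3,"tz": 5,"wx": 0,"wy": 0,"wz": 0,"jaw": 1},
    {"tx": 45,"ty": -3,"tz": 5,"wx": 0,"wy": 0,"wz": 0,"jaw": 1},
    {"tx": 45,"ty": -3,"tz": 5,"wx": 0,"wy": 0,"wz": 0,"jaw": 1},
    {"tx": 45,"ty": -3,"tz": 5,"wx": 0,"wy": 0,"wz": 0,"jaw": 1},
    {"tx": 45,"ty": -3,"tz": 5,"wx": 0,"wy": 0,"wz": 0,"jaw": 1},
    {"tx": 45,"ty": -3,"tz": 5,"wx": 0,"wy": 0,"wz": 0,"jaw": 1},
    {"tx": 45,"ty": -3,"tz": 5,"wx": 0,"wy": 0,"wz": 0,"jaw": 1}
  ]
}}

```text
t: 1.4
ee_pos: [0.3617, -0.3062, 0.2066]
eef_rot: [-2.78, -1.448, 0.005]
contact_force: [0.7, 0.7, -1.2]
grip_width: 1.005
```

```bash
python3 d.py .4103 -.2647 .20 54
```

```text
t 1.4 tcp [ 0.3617 -0.3062  0.2066] psi(x axis) 55.0 tilt 0.44 F [ 0.7  0.7 -1.2] grip 1.005 q [ 0.85  0.32 -0.29  2.02  0.12  0.83 -0.12]
turn (tool) [-0.008 -0.     0.018] then shift mm [62.1 14.9  6.6] ; shift in present axes [61.8 16.1  6.5]
```

{"name": "send_rows", "arguments": {
  "commands": [
    {"tx": 35,"ty": 9,"tz": 25,"wx": -0.008,"wy": 0,"wz": 0.018,"jaw": 1},
    {"tx": 20,"ty": 5,"tz": 30,"wx": 0,"wy": 0,"wz": 0,"jaw": 1},
    {"tx": 6,"ty": 2,"tz": 30,"wx": 0,"wy": 0,"wz": 0,"jaw": 1},
    {"tx": 0,"ty": 0,"tz": 20,"wx": 0,"wy": 0,"wz": 0,"jaw": 1},
    {"tx": 0,"ty": 0,"tz": 0,"wx": 0,"wy": 0,"wz": 0,"jaw": 1}
  ]
}}

```text
t: 1.9
ee_pos: [0.416, -0.2556, 0.0983]
eef_rot: [-2.791, -1.443, -0.007]
contact_force: [-0.8, -0.8, -0.9]
grip_width: 0.998
```

```bash
python3 d.py .4103 -.2647 .034 54
python3 - <<'E'
from h import *
p,d=imaging.read_camera('scene'); cv2.imwrite('pics/s2.png',cv2.resize(p[60:260,150:400,::-1],None,fx=3,fy=3,interpolation=cv2.INTER_CUBIC))
E
```

```text
t 1.9 tcp [ 0.416  -0.2556  0.0983] psi(x axis) 54.7 tilt 0.24 F [-0.8 -0.8 -0.9] grip 0.998 q [ 0.67  0.53 -0.26  2.05  0.23  0.59 -0.36]
turn (tool) [ 0.002 -0.004  0.012] then shift mm [-10.8   0.7  64.3] ; shift in present axes [-11.    0.5  64.3]
```

View pics/s2.png

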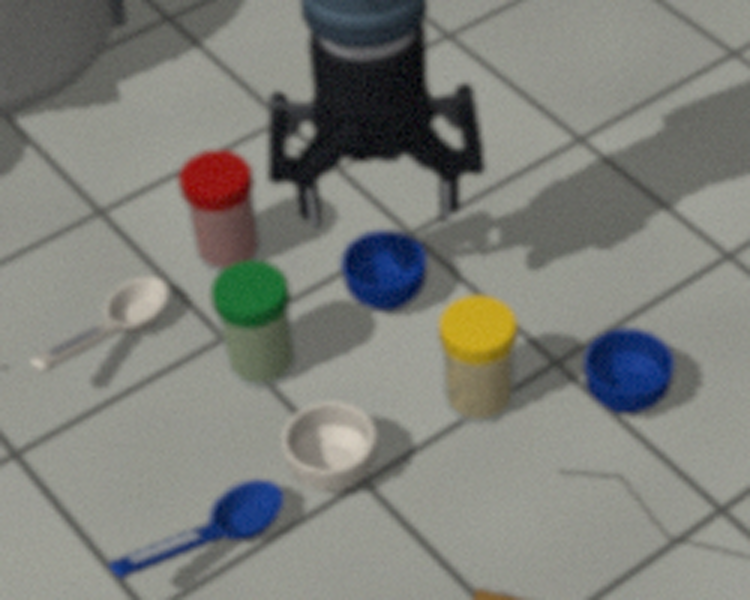

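The gripper stands above the right-hand blue bowl (crop (385,268)), with the open fingers at crop (310,215) and (450,215). They straddle it with room on both sides.

Run:
```python
from h import *
for f in(1,): 
    for off in(-.045,.045):
        print(pix('scene',[.416+off*np.cos(np.radians(-35.3)),-.2556+off*np.sin(np.radians(-35.3)),.081]))
```

```text
(np.float64(297.7012413749444), np.float64(132.92132104797668))
(np.float64(255.95843780317944), np.float64(134.9867083915173))
```

{"name": "send_rows", "arguments": {
  "commands": [
    {"tx": -6,"ty": 0,"tz": 10,"wx": 0,"wy": 0,"wz": 0,"jaw": 1},
    {"tx": -5,"ty": 0,"tz": 10,"wx": 0,"wy": 0,"wz": 0.01,"jaw": 1},
    {"tx": 0,"ty": 0,"tz": 8,"wx": 0,"wy": 0,"wz": 0,"jaw": 1},
    {"tx": 0,"ty": 0,"tz": 0,"wx": 0,"wy": 0,"wz": 0,"jaw": 1}
  ]
}}

```text
t: 2.35
ee_pos: [0.4104, -0.2685, 0.072]
eef_rot: [2.796, 1.42, 0.01]
contact_force: [-0.4, 0.0, 0.8]
grip_width: 1.0
```

```bash
python3 d.py .4103 -.2647 .034 54
```

```text
t 2.35 tcp [ 0.4104 -0.2685  0.072 ] psi(x axis) 53.8 tilt 0.49 F [-0.4  0.   0.8] grip 1.0 q [ 0.68  0.57 -0.24  2.06  0.25  0.53 -0.37]
turn (tool) [ 0.008 -0.003 -0.003] then shift mm [ 3.  -2.3 38. ] ; shift in present axes [ 2.9 -2.6 38. ]
```

{"name": "send_rows", "arguments": {
  "commands": [
    {"tx": 2,"ty": -2,"tz": 12,"wx": 0.008,"wy": 0,"wz": 0,"jaw": 1},
    {"tx": 1,"ty": -1,"tz": 13,"wx": 0,"wy": 0,"wz": 0,"jaw": 1},
    {"tx": 0,"ty": 0,"tz": 10,"wx": 0,"wy": 0,"wz": 0,"jaw": 1},
    {"tx": 0,"ty": 0,"tz": 0,"wx": 0,"wy": 0,"wz": 0,"jaw": 1}
  ]
}}

```text
t: 2.75
ee_pos: [0.4101, -0.2642, 0.0343]
eef_rot: [-2.8, -1.421, -0.005]
contact_force: [-0.2, 0.8, 0.3]
grip_width: 0.999
```

```bash
python3 d.py .4103 -.2647 .034 54
```

```text
t 2.75 tcp [ 0.4101 -0.2642  0.0343] psi(x axis) 53.8 tilt 0.2 F [-0.2  0.8  0.3] grip 0.999 q [ 0.65  0.65 -0.21  2.07  0.28  0.45 -0.4 ]
turn (tool) [ 0.    -0.004 -0.003] then shift mm [-0.3  0.4  0.3] ; shift in present axes [-0.3  0.4  0.3]
```

{"name": "send_rows", "arguments": {
  "commands": [
    {"tx": 0,"ty": 0,"tz": 0,"wx": 0,"wy": 0,"wz": 0,"jaw": -1},
    {"tx": 0,"ty": 0,"tz": 0,"wx": 0,"wy": 0,"wz": 0,"jaw": -1},
    {"tx": 0,"ty": 0,"tz": 0,"wx": 0,"wy": 0,"wz": 0,"jaw": -1},
    {"tx": 0,"ty": 0,"tz": 0,"wx": 0,"wy": 0,"wz": 0,"jaw": -1},
    {"tx": 0,"ty": 0,"tz": 0,"wx": 0,"wy": 0,"wz": 0,"jaw": -1},
    {"tx": 0,"ty": 0,"tz": 0,"wx": 0,"wy": 0,"wz": 0,"jaw": -1}
  ]
}}

```text
t: 3.35
ee_pos: [0.4108, -0.2643, 0.0356]
eef_rot: [-2.801, -1.422, -0.005]
contact_force: [0.0, -0.2, -1.3]
grip_width: 0.718
```

{"name": "send_rows", "arguments": {
  "commands": [
    {"tx": 0,"ty": 0,"tz": -10,"wx": 0,"wy": 0,"wz": 0,"jaw": -1},
    {"tx": 0,"ty": 0,"tz": -20,"wx": 0,"wy": 0,"wz": 0,"jaw": -1},
    {"tx": 0,"ty": 0,"tz": -30,"wx": 0,"wy": 0,"wz": 0,"jaw": -1},
    {"tx": 0,"ty": 0,"tz": -30,"wx": 0,"wy": 0,"wz": 0,"jaw": -1},
    {"tx": 0,"ty": 0,"tz": -30,"wx": 0,"wy": 0,"wz": 0,"jaw": -1},
    {"tx": 0,"ty": 0,"tz": 0,"wx": 0,"wy": 0,"wz": 0,"jaw": -1}
  ]
}}

```text
t: 3.95
ee_pos: [0.4099, -0.2641, 0.1622]
eef_rot: [-2.799, -1.422, -0.004]
contact_force: [1.0, -0.6, -1.7]
grip_width: 0.721
```

```bash
python3 d.py .4415 .338 .14 54
python3 - <<'E'
from h import *
for n in('top','scene'):
    p,d=imaging.read_camera(n); s=monitor.sense(); m,W=seg(n,p,d,'blue',(.41,-.265),.07,.05); q=W[m]; print(n,len(q),q[:,2].min().round(3),q[:,2].max().round(3),'box',((q.min(0)+q.max(0))/2).round(4),'tcp',s['ee_pos'].round(4))
    if n=='scene': cv2.imwrite('pics/s3.png',cv2.resize(p[40:240,180:380,::-1],None,fx=2.5,fy=2.5))
E
```

```text
t 3.95 tcp [ 0.4099 -0.2641  0.1622] psi(x axis) 53.9 tilt 0.18 F [ 1.  -0.6 -1.7] grip 0.721 q [ 0.73  0.41 -0.3   2.02  0.17  0.73 -0.31]
turn (tool) [-0.    -0.003 -0.002] then shift mm [ 505.7 -328.3   22.2] ; shift in present axes [ 504.8 -329.4   23.9]
top 97 0.128 0.166 box [ 0.4067 -0.2587  0.1473] tcp [ 0.4089 -0.2636  0.1605]
scene 636 0.128 0.166 box [ 0.4113 -0.2628  0.1468] tcp [ 0.4079 -0.2631  0.159 ]
```

View pics/s3.png

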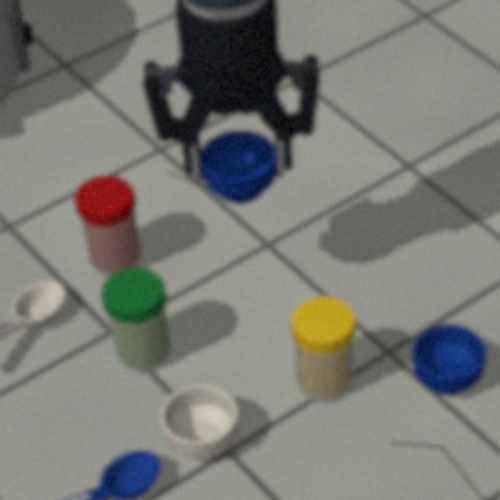

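The bowl is held level between the fingers (crop (238,165)), and nothing else has moved. Carrying it to the saucer.

{"name": "send_rows", "arguments": {
  "commands": [
    {"tx": 20,"ty": -13,"tz": 0,"wx": 0,"wy": 0,"wz": 0,"jaw": -1},
    {"tx": 36,"ty": -23,"tz": 0,"wx": 0,"wy": 0,"wz": 0,"jaw": -1},
    {"tx": 38,"ty": -25,"tz": 0,"wx": 0,"wy": 0,"wz": 0,"jaw": -1},
    {"tx": 38,"ty": -25,"tz": 0,"wx": 0,"wy": 0,"wz": 0,"jaw": -1},
    {"tx": 38,"ty": -25,"tz": 0,"wx": 0,"wy": 0,"wz": 0,"jaw": -1},
    {"tx": 38,"ty": -25,"tz": 0,"wx": 0,"wy": 0,"wz": 0,"jaw": -1},
    {"tx": 38,"ty": -25,"tz": 0,"wx": 0,"wy": 0,"wz": 0,"jaw": -1},
    {"tx": 38,"ty": -25,"tz": 0,"wx": 0,"wy": 0,"wz": 0,"jaw": -1}
  ]
}}

```text
t: 4.85
ee_pos: [0.4201, 0.0805, 0.1525]
eef_rot: [-2.801, -1.396, 0.022]
contact_force: [1.1, 0.2, -0.5]
grip_width: 0.723
```

{"name": "send_rows", "arguments": {
  "commands": [
    {"tx": 38,"ty": -25,"tz": 0,"wx": 0,"wy": 0,"wz": 0,"jaw": -1},
    {"tx": 38,"ty": -25,"tz": 0,"wx": 0,"wy": 0,"wz": 0,"jaw": -1},
    {"tx": 38,"ty": -25,"tz": 0,"wx": 0,"wy": 0,"wz": 0,"jaw": -1},
    {"tx": 38,"ty": -25,"tz": 0,"wx": 0,"wy": 0,"wz": 0,"jaw": -1},
    {"tx": 25,"ty": -16,"tz": 0,"wx": 0,"wy": 0,"wz": 0,"jaw": -1},
    {"tx": 0,"ty": 0,"tz": 0,"wx": 0,"wy": 0,"wz": 0,"jaw": -1}
  ]
}}

```text
t: 5.45
ee_pos: [0.4261, 0.3056, 0.1456]
eef_rot: [-2.79, -1.407, 0.041]
contact_force: [0.2, 0.6, -0.4]
grip_width: 0.72
```

```bash
python3 d.py .4415 .338 .08 54
```

```text
t 5.45 tcp [0.4261 0.3056 0.1456] psi(x axis) 53.5 tilt 1.78 F [ 0.2  0.6 -0.4] grip 0.72 q [-0.36  0.53 -0.43  1.92  0.27  0.78 -1.57]
turn (tool) [-0.027  0.016 -0.008] then shift mm [35.2 -6.6 65.6] ; shift in present axes [36.2 -5.1 65.2]
```

{"name": "send_rows", "arguments": {
  "commands": [
    {"tx": 20,"ty": -3,"tz": 15,"wx": -0.027,"wy": 0.016,"wz": -0.008,"jaw": -1},
    {"tx": 12,"ty": -3,"tz": 20,"wx": 0,"wy": 0,"wz": 0,"jaw": -1},
    {"tx": 4,"ty": -1,"tz": 20,"wx": 0,"wy": 0,"wz": 0,"jaw": -1},
    {"tx": 0,"ty": 0,"tz": 10,"wx": 0,"wy": 0,"wz": 0,"jaw": -1},
    {"tx": 0,"ty": 0,"tz": 0,"wx": 0,"wy": 0,"wz": 0,"jaw": -1},
    {"tx": 0,"ty": 0,"tz": 0,"wx": 0,"wy": 0,"wz": 0,"jaw": -1}
  ]
}}

```text
t: 6.05
ee_pos: [0.4381, 0.3334, 0.072]
eef_rot: [2.794, 1.424, -0.018]
contact_force: [0.9, -0.2, -0.1]
grip_width: 0.716
```

```bash
python3 d.py .4415 .338 .048 54
python3 - <<'E'
from h import *
for n in('top','scene'):
    p,d=imaging.read_camera(n); m,W=seg(n,p,d,'blue',(.4415,.338),.07,.03,.14); q=W[m]; print(n,len(q),'box',((q.min(0)+q.max(0))/2).round(4),q[:,2].max())
E
```

```text
t 6.05 tcp [0.4381 0.3334 0.072 ] psi(x axis) 54.0 tilt 0.72 F [ 0.9 -0.2 -0.1] grip 0.716 q [-0.46  0.67 -0.36  1.89  0.37  0.66 -1.67]
turn (tool) [-0.001  0.013  0.   ] then shift mm [ 5.7  0.1 24. ] ; shift in present axes [ 6.   0.1 23.9]Traceback (most recent call last):
  File "<stdin>", line 3, in <module>
    return umr_minimum(a, axis, None, out, keepdims, initial, where)
ValueError: zero-size array to reduction operation minimum which has no identity
```

{"name": "send_rows", "arguments": {
  "commands": [
    {"tx": 4,"ty": 0,"tz": 8,"wx": 0,"wy": 0.013,"wz": 0,"jaw": -1},
    {"tx": 2,"ty": 0,"tz": 8,"wx": 0,"wy": 0,"wz": 0,"jaw": -1},
    {"tx": 0,"ty": 0,"tz": 6,"wx": 0,"wy": 0,"wz": 0,"jaw": -1},
    {"tx": 0,"ty": 0,"tz": 0,"wx": 0,"wy": 0,"wz": 0,"jaw": -1}
  ]
}}

```text
t: 6.5
ee_pos: [0.4434, 0.338, 0.0502]
eef_rot: [-2.799, -1.423, -0.007]
contact_force: [0.0, 0.5, -0.9]
grip_width: 0.722
```

```bash
python3 d.py .4415 .338 .046 54
python3 - <<'E'
from h import *
p,d=imaging.read_camera('scene'); cv2.imwrite('pics/s4.png',cv2.resize(p[270:430,360:540,::-1],None,fx=3,fy=3))
E
```

```text
t 6.5 tcp [0.4434 0.338  0.0502] psi(x axis) 53.9 tilt 0.27 F [ 0.   0.5 -0.9] grip 0.722 q [-0.47  0.71 -0.34  1.89  0.39  0.61 -1.69]
turn (tool) [ 0.001 -0.005 -0.002] then shift mm [-1.1 -1.5  4.2] ; shift in present axes [-1.1 -1.5  4.2]
```

View pics/s4.png

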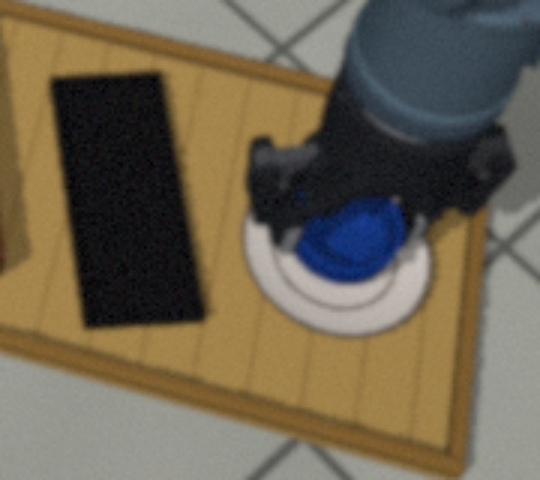

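The bowl sits over the saucer's middle (crop (352,235)), about 4 mm above it. Lowering and releasing.

{"name": "send_rows", "arguments": {
  "commands": [
    {"tx": -1,"ty": -1,"tz": 3,"wx": 0,"wy": 0,"wz": 0,"jaw": -1},
    {"tx": 0,"ty": 0,"tz": 2,"wx": 0,"wy": 0,"wz": 0,"jaw": -1},
    {"tx": 0,"ty": 0,"tz": 0,"wx": 0,"wy": 0,"wz": 0,"jaw": -1}
  ]
}}

```text
t: 6.85
ee_pos: [0.4423, 0.3383, 0.0458]
eef_rot: [-2.799, -1.423, -0.009]
contact_force: [1.2, -0.7, 0.9]
grip_width: 0.72
```

{"name": "send_rows", "arguments": {
  "commands": [
    {"tx": 0,"ty": 0,"tz": 0,"wx": 0,"wy": 0,"wz": 0,"jaw": 1},
    {"tx": 0,"ty": 0,"tz": 0,"wx": 0,"wy": 0,"wz": 0,"jaw": 1},
    {"tx": 0,"ty": 0,"tz": 0,"wx": 0,"wy": 0,"wz": 0,"jaw": 1},
    {"tx": 0,"ty": 0,"tz": 0,"wx": 0,"wy": 0,"wz": 0,"jaw": 1},
    {"tx": 0,"ty": 0,"tz": 0,"wx": 0,"wy": 0,"wz": 0,"jaw": 1}
  ]
}}

```text
t: 7.35
ee_pos: [0.4426, 0.3388, 0.0462]
eef_rot: [-2.798, -1.424, -0.011]
contact_force: [0.5, 0.3, 0.5]
grip_width: 0.997
```

{"name": "send_rows", "arguments": {
  "commands": [
    {"tx": 0,"ty": 0,"tz": -20,"wx": 0,"wy": 0,"wz": 0,"jaw": 1},
    {"tx": 0,"ty": 0,"tz": -35,"wx": 0,"wy": 0,"wz": 0,"jaw": 1},
    {"tx": 0,"ty": 0,"tz": -35,"wx": 0,"wy": 0,"wz": 0,"jaw": 1},
    {"tx": 0,"ty": 0,"tz": -40,"wx": 0,"wy": 0,"wz": 0,"jaw": 1},
    {"tx": 0,"ty": 0,"tz": -10,"wx": 0,"wy": 0,"wz": 0,"jaw": 1}
  ]
}}

```text
t: 7.85
ee_pos: [0.4403, 0.3372, 0.1887]
eef_rot: [-2.799, -1.425, -0.002]
contact_force: [-0.1, 1.6, 0.7]
grip_width: 0.998
```

```bash
python3 d.py .422 -.1375 .18 54
```

```text
t 7.85 tcp [0.4403 0.3372 0.1887] psi(x axis) 54.0 tilt 0.09 F [-0.1  1.6  0.7] grip 0.998 q [-0.4   0.49 -0.44  1.83  0.27  0.87 -1.59]
turn (tool) [-0.    -0.002 -0.001] then shift mm [-394.8  264.2    8.7] ; shift in present axes [-394.7  264.5    7.9]
```

{"name": "send_rows", "arguments": {
  "commands": [
    {"tx": -37,"ty": 25,"tz": 0,"wx": 0,"wy": 0,"wz": 0,"jaw": 1},
    {"tx": -37,"ty": 25,"tz": 0,"wx": 0,"wy": 0,"wz": 0,"jaw": 1},
    {"tx": -37,"ty": 25,"tz": 0,"wx": 0,"wy": 0,"wz": 0,"jaw": 1},
    {"tx": -37,"ty": 25,"tz": 0,"wx": 0,"wy": 0,"wz": 0,"jaw": 1},
    {"tx": -37,"ty": 25,"tz": 0,"wx": 0,"wy": 0,"wz": 0,"jaw": 1},
    {"tx": -37,"ty": 25,"tz": 0,"wx": 0,"wy": 0,"wz": 0,"jaw": 1},
    {"tx": -37,"ty": 25,"tz": 0,"wx": 0,"wy": 0,"wz": 0,"jaw": 1},
    {"tx": -37,"ty": 25,"tz": 0,"wx": 0,"wy": 0,"wz": 0,"jaw": 1}
  ]
}}

```text
t: 8.65
ee_pos: [0.4282, -0.024, 0.1867]
eef_rot: [-2.786, -1.44, -0.015]
contact_force: [2.1, -0.1, 0.3]
grip_width: 0.998
```

{"name": "send_rows", "arguments": {
  "commands": [
    {"tx": -37,"ty": 25,"tz": 0,"wx": 0,"wy": 0,"wz": 0,"jaw": 1},
    {"tx": -20,"ty": 14,"tz": 0,"wx": 0,"wy": 0,"wz": 0,"jaw": 1},
    {"tx": 0,"ty": 0,"tz": 0,"wx": 0,"wy": 0,"wz": 0,"jaw": 1}
  ]
}}

```text
t: 8.95
ee_pos: [0.4245, -0.1027, 0.1849]
eef_rot: [-2.794, -1.426, -0.011]
contact_force: [0.5, 1.2, 0.4]
grip_width: 0.999
```

```bash
python3 d.py .422 -.1375 .11 54
python3 - <<'E'
from h import *
for n in('top','scene'):
    p,d=imaging.read_camera(n); m,W=seg(n,p,d,'blue',(.4415,.338),.07,.012,.14); q=W[m]; print(n,len(q),'box',((q.min(0)+q.max(0))/2).round(4),q[:,2].max())
    if n=='top': cv2.imwrite('pics/t5.png',cv2.resize(p[150:350,100:400,::-1],None,fx=2.5,fy=2.5))
E
```

```text
t 8.95 tcp [ 0.4245 -0.1027  0.1849] psi(x axis) 54.1 tilt 0.47 F [0.5 1.2 0.4] grip 0.999 q [ 0.43  0.3  -0.34  2.12  0.14  0.73 -0.62]
turn (tool) [-0.001 -0.008  0.001] then shift mm [-29.6  18.4  74.9] ; shift in present axes [-30.3  18.5  74.7]
top 493 box [0.4401 0.3345 0.0322] 0.05220200782002182
scene 1042 box [0.4438 0.3391 0.0313] 0.050067515414638275
```

View pics/t5.png

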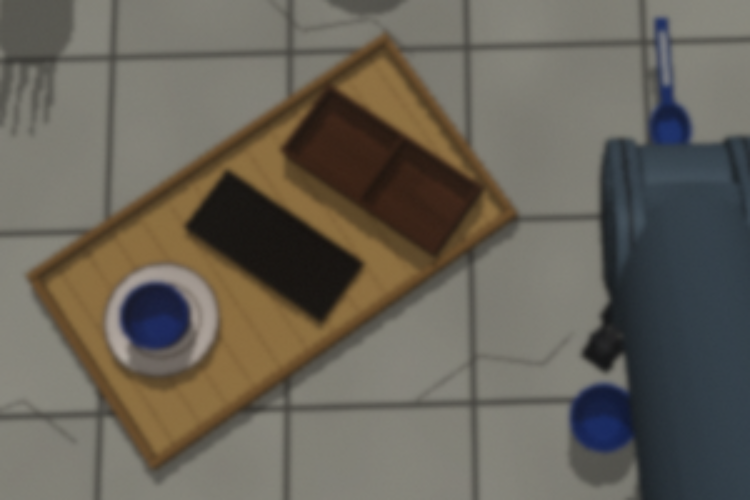

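The bowl stands on the saucer's middle (crop (155,317)). Both cameras put it within about 2 mm of the saucer centre. Yellow jar next.

{"name": "send_rows", "arguments": {
  "commands": [
    {"tx": -20,"ty": 12,"tz": 20,"wx": 0,"wy": -0.008,"wz": 0,"jaw": 1},
    {"tx": -8,"ty": 5,"tz": 20,"wx": 0,"wy": 0,"wz": 0,"jaw": 1},
    {"tx": -2,"ty": 1,"tz": 15,"wx": 0,"wy": 0,"wz": 0,"jaw": 1},
    {"tx": 0,"ty": 0,"tz": 0,"wx": 0,"wy": 0,"wz": 0,"jaw": 1},
    {"tx": 0,"ty": 0,"tz": 0,"wx": 0,"wy": 0,"wz": 0,"jaw": 1}
  ]
}}

```text
t: 9.55
ee_pos: [0.4244, -0.1264, 0.1285]
eef_rot: [-2.782, -1.45, -0.006]
contact_force: [0.1, 0.1, 0.9]
grip_width: 0.998
```

```bash
python3 d.py .422 -.1375 .073 54
```

```text
t 9.55 tcp [ 0.4244 -0.1264  0.1285] psi(x axis) 55.1 tilt 0.31 F [0.1 0.1 0.9] grip 0.998 q [ 0.44  0.41 -0.3   2.15  0.2   0.61 -0.61]
turn (tool) [-0.002 -0.005  0.019] then shift mm [-10.4   4.6  55.5] ; shift in present axes [-10.7   4.5  55.4]
```

{"name": "send_rows", "arguments": {
  "commands": [
    {"tx": -7,"ty": 3,"tz": 4,"wx": 0,"wy": -0.004,"wz": 0.019,"jaw": 1},
    {"tx": -3,"ty": 1,"tz": 10,"wx": 0,"wy": 0,"wz": 0,"jaw": 1},
    {"tx": 0,"ty": 0,"tz": 0,"wx": 0,"wy": 0,"wz": 0,"jaw": 1},
    {"tx": 0,"ty": 0,"tz": 0,"wx": 0,"wy": 0,"wz": 0,"jaw": 1}
  ]
}}

```text
t: 9.95
ee_pos: [0.4233, -0.136, 0.1151]
eef_rot: [-2.798, -1.428, -0.004]
contact_force: [0.1, -0.1, -0.0]
grip_width: 1.001
```

```bash
python3 d.py .422 -.1375 .073 54
```

```text
t 9.95 tcp [ 0.4233 -0.136   0.1151] psi(x axis) 54.1 tilt 0.14 F [ 0.1 -0.1 -0. ] grip 1.001 q [ 0.44  0.44 -0.28  2.15  0.21  0.57 -0.62]
turn (tool) [ 0.001 -0.002  0.001] then shift mm [-2.  -0.2 42.1] ; shift in present axes [-2.1 -0.2 42.1]
```

{"name": "send_rows", "arguments": {
  "commands": [
    {"tx": -1,"ty": 0,"tz": 12,"wx": 0,"wy": 0,"wz": 0,"jaw": 1},
    {"tx": -1,"ty": 0,"tz": 15,"wx": 0,"wy": 0,"wz": 0,"jaw": 1},
    {"tx": 0,"ty": 0,"tz": 12,"wx": 0,"wy": 0,"wz": 0,"jaw": 1},
    {"tx": 0,"ty": 0,"tz": 2,"wx": 0,"wy": 0,"wz": 0,"jaw": 1},
    {"tx": 0,"ty": 0,"tz": 0,"wx": 0,"wy": 0,"wz": 0,"jaw": 1}
  ]
}}

```text
t: 10.45
ee_pos: [0.4225, -0.1377, 0.0714]
eef_rot: [2.798, 1.428, 0.006]
contact_force: [-0.5, -0.2, 0.8]
grip_width: 1.001
```

{"name": "send_rows", "arguments": {
  "commands": [
    {"tx": 0,"ty": 0,"tz": 0,"wx": 0,"wy": 0,"wz": 0,"jaw": -1},
    {"tx": 0,"ty": 0,"tz": 0,"wx": 0,"wy": 0,"wz": 0,"jaw": -1},
    {"tx": 0,"ty": 0,"tz": 0,"wx": 0,"wy": 0,"wz": 0,"jaw": -1},
    {"tx": 0,"ty": 0,"tz": 0,"wx": 0,"wy": 0,"wz": 0,"jaw": -1},
    {"tx": 0,"ty": 0,"tz": 0,"wx": 0,"wy": 0,"wz": 0,"jaw": -1},
    {"tx": 0,"ty": 0,"tz": 0,"wx": 0,"wy": 0,"wz": 0,"jaw": -1}
  ]
}}

```text
t: 11.05
ee_pos: [0.4231, -0.1379, 0.0729]
eef_rot: [2.797, 1.427, 0.008]
contact_force: [0.2, -0.1, -2.5]
grip_width: 0.599
```

{"name": "send_rows", "arguments": {
  "commands": [
    {"tx": 0,"ty": 0,"tz": -10,"wx": 0,"wy": 0,"wz": 0,"jaw": -1},
    {"tx": 0,"ty": 0,"tz": -25,"wx": 0,"wy": 0,"wz": 0,"jaw": -1},
    {"tx": 0,"ty": 0,"tz": -30,"wx": 0,"wy": 0,"wz": 0,"jaw": -1},
    {"tx": 0,"ty": 0,"tz": -30,"wx": 0,"wy": 0,"wz": 0,"jaw": -1},
    {"tx": 0,"ty": 0,"tz": -10,"wx": 0,"wy": 0,"wz": 0,"jaw": -1},
    {"tx": 0,"ty": 0,"tz": 0,"wx": 0,"wy": 0,"wz": 0,"jaw": -1}
  ]
}}

```text
t: 11.65
ee_pos: [0.4216, -0.1376, 0.1833]
eef_rot: [2.797, 1.428, 0.006]
contact_force: [0.6, 0.7, -1.7]
grip_width: 0.601
```

```bash
python3 - <<'E'
import numpy as np
c=np.array([.579,.1295]);a=np.array([np.cos(np.radians(54)),np.sin(np.radians(54))])
print('bays',c+.044*a,c-.044*a)
E
python3 d.py .6049 .1651 .17 54
```

```text
bays [0.60486255 0.16509675] [0.55313745 0.09390325]
t 11.65 tcp [ 0.4216 -0.1376  0.1833] psi(x axis) 54.1 tilt 0.22 F [ 0.6  0.7 -1.7] grip 0.601 q [ 0.5   0.31 -0.33  2.11  0.15  0.74 -0.55]
turn (tool) [ 0.002 -0.003  0.002] then shift mm [352.6 -29.6  13.3] ; shift in present axes [352.6 -29.1  14.3]
```

{"name": "send_rows", "arguments": {
  "commands": [
    {"tx": 20,"ty": -2,"tz": 0,"wx": 0,"wy": 0,"wz": 0,"jaw": -1},
    {"tx": 38,"ty": -3,"tz": 0,"wx": 0,"wy": 0,"wz": 0,"jaw": -1},
    {"tx": 42,"ty": -4,"tz": 0,"wx": 0,"wy": 0,"wz": 0,"jaw": -1},
    {"tx": 42,"ty": -4,"tz": 0,"wx": 0,"wy": 0,"wz": 0,"jaw": -1},
    {"tx": 42,"ty": -4,"tz": 0,"wx": 0,"wy": 0,"wz": 0,"jaw": -1},
    {"tx": 42,"ty": -4,"tz": 0,"wx": 0,"wy": 0,"wz": 0,"jaw": -1},
    {"tx": 42,"ty": -4,"tz": 0,"wx": 0,"wy": 0,"wz": 0,"jaw": -1},
    {"tx": 40,"ty": -3,"tz": 0,"wx": 0,"wy": 0,"wz": 0,"jaw": -1}
  ]
}}

```text
t: 12.45
ee_pos: [0.5784, 0.1285, 0.1712]
eef_rot: [-2.807, -1.408, 0.022]
contact_force: [0.7, 0.2, -1.0]
grip_width: 0.602
```

{"name": "send_rows", "arguments": {
  "commands": [
    {"tx": 25,"ty": -1,"tz": 0,"wx": 0,"wy": 0,"wz": 0,"jaw": -1},
    {"tx": 10,"ty": 0,"tz": 0,"wx": 0,"wy": 0,"wz": 0,"jaw": -1},
    {"tx": 0,"ty": 0,"tz": 0,"wx": 0,"wy": 0,"wz": 0,"jaw": -1}
  ]
}}

```text
t: 12.75
ee_pos: [0.5978, 0.1649, 0.1654]
eef_rot: [-2.798, -1.417, 0.028]
contact_force: [-0.6, -1.1, -2.2]
grip_width: 0.6
```

```bash
python3 d.py .6049 .1651 .12 54
python3 - <<'E'
from h import *
p,d=imaging.read_camera('scene'); s=monitor.sense(); m,W=seg('scene',p,d,'yellow',s['ee_pos'][:2],.05,.125,.25); q=W[m]; t=q[q[:,2]>q[:,2].max()-.01]
print('cap',((t.min(0)+t.max(0))/2).round(4),t[:,2].max(),s['ee_pos'])
E
```

```text
t 12.75 tcp [0.5978 0.1649 0.1654] psi(x axis) 53.7 tilt 1.06 F [-0.6 -1.1 -2.2] grip 0.6 q [-0.09  0.62 -0.35  1.66  0.25  0.92 -1.17]
turn (tool) [-0.013  0.013 -0.005] then shift mm [ 4.3  5.6 45.4] ; shift in present axes [ 5.   6.1 45.3]
cap [0.6105 0.1794 0.2241] 0.22910429675691302 [0.59725097 0.16373535 0.16529888]
```

{"name": "send_rows", "arguments": {
  "commands": [
    {"tx": 3,"ty": 4,"tz": 10,"wx": -0.013,"wy": 0.013,"wz": -0.005,"jaw": -1},
    {"tx": 2,"ty": 2,"tz": 20,"wx": 0,"wy": 0,"wz": 0,"jaw": -1},
    {"tx": 0,"ty": 0,"tz": 15,"wx": 0,"wy": 0,"wz": 0,"jaw": -1},
    {"tx": 0,"ty": 0,"tz": 0,"wx": 0,"wy": 0,"wz": 0,"jaw": -1},
    {"tx": 0,"ty": 0,"tz": 0,"wx": 0,"wy": 0,"wz": 0,"jaw": -1}
  ]
}}

```text
t: 13.3
ee_pos: [0.6021, 0.1541, 0.1173]
eef_rot: [2.801, 1.412, -0.012]
contact_force: [-0.1, 0.1, -1.7]
grip_width: 0.607
```

```bash
python3 d.py .6049 .1651 .084 54
python3 - <<'E'
from h import *
p,d=imaging.read_camera('scene'); cv2.imwrite('pics/s6.png',cv2.resize(p[200:380,240:460,::-1],None,fx=3,fy=3))
E
```

```text
t 13.3 tcp [0.6021 0.1541 0.1173] psi(x axis) 53.5 tilt 0.53 F [-0.1  0.1 -1.7] grip 0.607 q [-0.1   0.68 -0.32  1.69  0.28  0.82 -1.19]
turn (tool) [ 0.001  0.009 -0.009] then shift mm [10.6 -4.2 33.3] ; shift in present axes [10.9 -4.3 33.2]
```

View pics/s6.png

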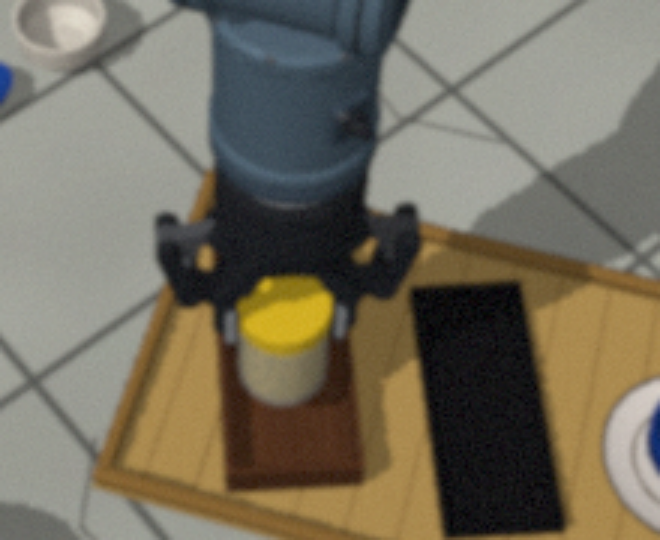

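The yellow jar is upright over the far bay (crop (285,340)) and needs about 10 mm more along the caddy. Shifting, then lowering.

{"name": "send_rows", "arguments": {
  "commands": [
    {"tx": 8,"ty": -3,"tz": 0,"wx": 0,"wy": 0.009,"wz": -0.009,"jaw": -1},
    {"tx": 2,"ty": -1,"tz": 4,"wx": 0,"wy": 0,"wz": 0,"jaw": -1},
    {"tx": 0,"ty": 0,"tz": 7,"wx": 0,"wy": 0,"wz": 0,"jaw": -1},
    {"tx": 0,"ty": 0,"tz": 8,"wx": 0,"wy": 0,"wz": 0,"jaw": -1},
    {"tx": 0,"ty": 0,"tz": 0,"wx": 0,"wy": 0,"wz": 0,"jaw": -1}
  ]
}}

```text
t: 13.85
ee_pos: [0.6061, 0.166, 0.099]
eef_rot: [2.797, 1.428, 0.007]
contact_force: [-0.6, -0.2, -1.5]
grip_width: 0.597
```

```bash
python3 d.py .6049 .1651 .084 54
```

```text
t 13.85 tcp [0.6061 0.166  0.099 ] psi(x axis) 54.1 tilt 0.25 F [-0.6 -0.2 -1.5] grip 0.597 q [-0.11  0.71 -0.32  1.69  0.3   0.79 -1.2 ]
turn (tool) [ 0.003 -0.003  0.001] then shift mm [-1.4 -0.4 15. ] ; shift in present axes [-1.5 -0.5 15. ]
```

{"name": "send_rows", "arguments": {
  "commands": [
    {"tx": -1,"ty": 0,"tz": 7,"wx": 0,"wy": 0,"wz": 0,"jaw": -1},
    {"tx": 0,"ty": 0,"tz": 5,"wx": 0,"wy": 0,"wz": 0,"jaw": -1},
    {"tx": 0,"ty": 0,"tz": 3,"wx": 0,"wy": 0,"wz": 0,"jaw": -1},
    {"tx": 0,"ty": 0,"tz": 0,"wx": 0,"wy": 0,"wz": 0,"jaw": -1}
  ]
}}

```text
t: 14.25
ee_pos: [0.606, 0.1657, 0.0834]
eef_rot: [2.797, 1.428, 0.008]
contact_force: [-1.4, 1.1, 3.0]
grip_width: 0.601
```

```bash
python3 d.py .6049 .1651 .084 54
```

```text
t 14.25 tcp [0.606  0.1657 0.0834] psi(x axis) 54.1 tilt 0.31 F [-1.4  1.1  3. ] grip 0.601 q [-0.12  0.73 -0.31  1.69  0.3   0.76 -1.2 ]
turn (tool) [ 0.003 -0.004  0.001] then shift mm [-1.1 -0.6 -0.6] ; shift in present axes [-1.1 -0.6 -0.6]
```

{"name": "send_rows", "arguments": {
  "commands": [
    {"tx": 0,"ty": 0,"tz": 0,"wx": 0,"wy": 0,"wz": 0,"jaw": 1},
    {"tx": 0,"ty": 0,"tz": 0,"wx": 0,"wy": 0,"wz": 0,"jaw": 1},
    {"tx": 0,"ty": 0,"tz": 0,"wx": 0,"wy": 0,"wz": 0,"jaw": 1},
    {"tx": 0,"ty": 0,"tz": 0,"wx": 0,"wy": 0,"wz": 0,"jaw": 1},
    {"tx": 0,"ty": 0,"tz": -15,"wx": 0,"wy": 0,"wz": 0,"jaw": 1},
    {"tx": 0,"ty": 0,"tz": -30,"wx": 0,"wy": 0,"wz": 0,"jaw": 1},
    {"tx": 0,"ty": 0,"tz": -40,"wx": 0,"wy": 0,"wz": 0,"jaw": 1},
    {"tx": 0,"ty": 0,"tz": -20,"wx": 0,"wy": 0,"wz": 0,"jaw": 1}
  ]
}}

```text
t: 15.05
ee_pos: [0.6039, 0.1648, 0.1915]
eef_rot: [-2.798, -1.428, -0.001]
contact_force: [0.5, 0.2, 0.5]
grip_width: 0.998
```

{"name": "send_rows", "arguments": {
  "commands": [
    {"tx": -20,"ty": 8,"tz": 0,"wx": 0,"wy": 0,"wz": 0,"jaw": 1},
    {"tx": -42,"ty": 18,"tz": 0,"wx": 0,"wy": 0,"wz": 0,"jaw": 1},
    {"tx": -42,"ty": 18,"tz": 0,"wx": 0,"wy": 0,"wz": 0,"jaw": 1},
    {"tx": -42,"ty": 18,"tz": 0,"wx": 0,"wy": 0,"wz": 0,"jaw": 1},
    {"tx": -42,"ty": 18,"tz": 0,"wx": 0,"wy": 0,"wz": 0,"jaw": 1},
    {"tx": -42,"ty": 18,"tz": 0,"wx": 0,"wy": 0,"wz": 0,"jaw": 1},
    {"tx": -42,"ty": 18,"tz": 0,"wx": 0,"wy": 0,"wz": 0,"jaw": 1},
    {"tx": -42,"ty": 18,"tz": 0,"wx": 0,"wy": 0,"wz": 0,"jaw": 1}
  ]
}}

```text
t: 15.85
ee_pos: [0.5337, -0.1686, 0.2045]
eef_rot: [2.783, 1.449, 0.037]
contact_force: [0.3, 0.7, -1.4]
grip_width: 1.0
```

{"name": "send_rows", "arguments": {
  "commands": [
    {"tx": -42,"ty": 18,"tz": 0,"wx": 0,"wy": 0,"wz": 0,"jaw": 1},
    {"tx": -42,"ty": 18,"tz": 0,"wx": 0,"wy": 0,"wz": 0,"jaw": 1},
    {"tx": -42,"ty": 18,"tz": 0,"wx": 0,"wy": 0,"wz": 0,"jaw": 1},
    {"tx": -25,"ty": 10,"tz": 0,"wx": 0,"wy": 0,"wz": 0,"jaw": 1},
    {"tx": 0,"ty": 0,"tz": 0,"wx": 0,"wy": 0,"wz": 0,"jaw": 1}
  ]
}}

```text
t: 16.35
ee_pos: [0.4945, -0.3449, 0.2092]
eef_rot: [2.783, 1.43, 0.038]
contact_force: [0.2, -0.1, 0.7]
grip_width: 1.002
```

```bash
python3 d.py .478 -.378 .12 54
python3 - <<'E'
from h import *
for n in('top','scene'):
    p,d=imaging.read_camera(n); 
    m,W=seg(n,p,d,'yellow',(.605,.165),.05,.05); q=W[m]; t=q[q[:,2]>.08]; print(n,'yellow cap',len(t),((t.min(0)+t.max(0))/2).round(4),np.percentile(q[:,2],97))
E
```

```text
t 16.35 tcp [ 0.4945 -0.3449  0.2092] psi(x axis) 54.4 tilt 1.58 F [ 0.2 -0.1  0.7] grip 1.002 q [ 0.76  0.51 -0.29  1.71  0.16  0.92 -0.22]
turn (tool) [ 0.022 -0.016  0.007] then shift mm [-36.5   6.1  89.2] ; shift in present axes [-38.    3.8  88.7]
top yellow cap 432 [0.6026 0.1629 0.0887] 0.09443083166463723
scene yellow cap 782 [0.607  0.1669 0.0875] 0.0934505941508004
```

{"name": "send_rows", "arguments": {
  "commands": [
    {"tx": -20,"ty": 3,"tz": 20,"wx": 0.022,"wy": -0.016,"wz": 0.007,"jaw": 1},
    {"tx": -12,"ty": 2,"tz": 35,"wx": 0,"wy": 0,"wz": 0,"jaw": 1},
    {"tx": -4,"ty": 0,"tz": 30,"wx": 0,"wy": 0,"wz": 0,"jaw": 1},
    {"tx": 0,"ty": 0,"tz": 0,"wx": 0,"wy": 0,"wz": 0,"jaw": 1},
    {"tx": 0,"ty": 0,"tz": 0,"wx": 0,"wy": 0,"wz": 0,"jaw": 1}
  ]
}}

```text
t: 16.95
ee_pos: [0.4875, -0.3635, 0.1266]
eef_rot: [-2.786, -1.452, -0.015]
contact_force: [0.4, 0.6, 0.8]
grip_width: 1.004
```

```bash
python3 d.py .478 -.378 .073 54
```

```text
t 16.95 tcp [ 0.4875 -0.3635  0.1266] psi(x axis) 55.1 tilt 0.55 F [0.4 0.6 0.8] grip 1.004 q [ 0.76  0.64 -0.26  1.73  0.21  0.79 -0.21]
turn (tool) [ 0.004 -0.009  0.018] then shift mm [-17.3   0.8  53.6] ; shift in present axes [-17.8   0.3  53.5]
```

{"name": "send_rows", "arguments": {
  "commands": [
    {"tx": -12,"ty": 0,"tz": 4,"wx": 0,"wy": -0.009,"wz": 0.018,"jaw": 1},
    {"tx": -5,"ty": 0,"tz": 5,"wx": 0,"wy": 0,"wz": 0,"jaw": 1},
    {"tx": 0,"ty": 0,"tz": 0,"wx": 0,"wy": 0,"wz": 0,"jaw": 1},
    {"tx": 0,"ty": 0,"tz": 0,"wx": 0,"wy": 0,"wz": 0,"jaw": 1}
  ]
}}

```text
t: 17.35
ee_pos: [0.4806, -0.3775, 0.1219]
eef_rot: [2.789, 1.425, 0.008]
contact_force: [0.3, -0.9, 0.2]
grip_width: 1.002
```

```bash
python3 d.py .478 -.378 .073 54
```

```text
t 17.35 tcp [ 0.4806 -0.3775  0.1219] psi(x axis) 54.1 tilt 0.62 F [ 0.3 -0.9  0.2] grip 1.002 q [ 0.77  0.64 -0.25  1.73  0.21  0.78 -0.21]
turn (tool) [0.011 0.    0.002] then shift mm [-1.9 -1.8 48.9] ; shift in present axes [-1.9 -2.3 48.9]
```

{"name": "send_rows", "arguments": {
  "commands": [
    {"tx": -1,"ty": -2,"tz": 14,"wx": 0.011,"wy": 0,"wz": 0,"jaw": 1},
    {"tx": -1,"ty": 0,"tz": 15,"wx": 0,"wy": 0,"wz": 0,"jaw": 1},
    {"tx": 0,"ty": 0,"tz": 14,"wx": 0,"wy": 0,"wz": 0,"jaw": 1},
    {"tx": 0,"ty": 0,"tz": 4,"wx": 0,"wy": 0,"wz": 0,"jaw": 1},
    {"tx": 0,"ty": 0,"tz": 0,"wx": 0,"wy": 0,"wz": 0,"jaw": 1}
  ]
}}

```text
t: 17.85
ee_pos: [0.4774, -0.3776, 0.0702]
eef_rot: [-2.796, -1.428, 0.001]
contact_force: [1.3, -0.1, -0.2]
grip_width: 1.001
```

{"name": "send_rows", "arguments": {
  "commands": [
    {"tx": 0,"ty": 0,"tz": 0,"wx": 0,"wy": 0,"wz": 0,"jaw": -1},
    {"tx": 0,"ty": 0,"tz": 0,"wx": 0,"wy": 0,"wz": 0,"jaw": -1},
    {"tx": 0,"ty": 0,"tz": 0,"wx": 0,"wy": 0,"wz": 0,"jaw": -1},
    {"tx": 0,"ty": 0,"tz": 0,"wx": 0,"wy": 0,"wz": 0,"jaw": -1},
    {"tx": 0,"ty": 0,"tz": 0,"wx": 0,"wy": 0,"wz": 0,"jaw": -1},
    {"tx": 0,"ty": 0,"tz": 0,"wx": 0,"wy": 0,"wz": 0,"jaw": -1}
  ]
}}

```text
t: 18.45
ee_pos: [0.4779, -0.3776, 0.0709]
eef_rot: [-2.796, -1.429, 0.0]
contact_force: [0.4, 0.6, -2.3]
grip_width: 0.603
```

{"name": "send_rows", "arguments": {
  "commands": [
    {"tx": 0,"ty": 0,"tz": -10,"wx": 0,"wy": 0,"wz": 0,"jaw": -1},
    {"tx": 0,"ty": 0,"tz": -25,"wx": 0,"wy": 0,"wz": 0,"jaw": -1},
    {"tx": 0,"ty": 0,"tz": -35,"wx": 0,"wy": 0,"wz": 0,"jaw": -1},
    {"tx": 0,"ty": 0,"tz": -35,"wx": 0,"wy": 0,"wz": 0,"jaw": -1},
    {"tx": 0,"ty": 0,"tz": -25,"wx": 0,"wy": 0,"wz": 0,"jaw": -1},
    {"tx": 0,"ty": 0,"tz": 0,"wx": 0,"wy": 0,"wz": 0,"jaw": -1}
  ]
}}

```text
t: 19.05
ee_pos: [0.4773, -0.3771, 0.2077]
eef_rot: [-2.794, -1.429, 0.002]
contact_force: [-0.0, -0.6, -2.1]
grip_width: 0.605
```

```bash
python3 d.py .5531 .0939 .19 54
```

```text
t 19.05 tcp [ 0.4773 -0.3771  0.2077] psi(x axis) 54.2 tilt 0.18 F [-0.  -0.6 -2.1] grip 0.605 q [ 0.8   0.53 -0.28  1.68  0.17  0.96 -0.17]
turn (tool) [-0.003 -0.     0.003] then shift mm [ 425.6 -215.5   17.7] ; shift in present axes [ 426.2 -214.2   18.6]
```

{"name": "send_rows", "arguments": {
  "commands": [
    {"tx": 20,"ty": -10,"tz": 0,"wx": 0,"wy": 0,"wz": 0,"jaw": -1},
    {"tx": 36,"ty": -18,"tz": 0,"wx": 0,"wy": 0,"wz": 0,"jaw": -1},
    {"tx": 40,"ty": -20,"tz": 0,"wx": 0,"wy": 0,"wz": 0,"jaw": -1},
    {"tx": 40,"ty": -20,"tz": 0,"wx": 0,"wy": 0,"wz": 0,"jaw": -1},
    {"tx": 40,"ty": -20,"tz": 0,"wx": 0,"wy": 0,"wz": 0,"jaw": -1},
    {"tx": 40,"ty": -20,"tz": 0,"wx": 0,"wy": 0,"wz": 0,"jaw": -1},
    {"tx": 40,"ty": -20,"tz": 0,"wx": 0,"wy": 0,"wz": 0,"jaw": -1},
    {"tx": 40,"ty": -20,"tz": 0,"wx": 0,"wy": 0,"wz": 0,"jaw": -1}
  ]
}}

```text
t: 19.85
ee_pos: [0.5283, -0.0488, 0.203]
eef_rot: [-2.808, -1.407, 0.012]
contact_force: [0.6, -0.8, -2.4]
grip_width: 0.601
```

{"name": "send_rows", "arguments": {
  "commands": [
    {"tx": 40,"ty": -20,"tz": 0,"wx": 0,"wy": 0,"wz": 0,"jaw": -1},
    {"tx": 38,"ty": -20,"tz": 0,"wx": 0,"wy": 0,"wz": 0,"jaw": -1},
    {"tx": 25,"ty": -12,"tz": 0,"wx": 0,"wy": 0,"wz": 0,"jaw": -1},
    {"tx": 8,"ty": -4,"tz": 0,"wx": 0,"wy": 0,"wz": 0,"jaw": -1},
    {"tx": 0,"ty": 0,"tz": 0,"wx": 0,"wy": 0,"wz": 0,"jaw": -1}
  ]
}}

```text
t: 20.35
ee_pos: [0.5469, 0.0869, 0.1991]
eef_rot: [-2.795, -1.421, 0.016]
contact_force: [0.1, -0.1, -1.7]
grip_width: 0.601
```

```bash
python3 d.py .5531 .0939 .12 54
```

```text
t 20.35 tcp [0.5469 0.0869 0.1991] psi(x axis) 53.9 tilt 0.7 F [ 0.1 -0.1 -1.7] grip 0.601 q [ 0.06  0.48 -0.39  1.82  0.22  0.9  -1.06]
turn (tool) [-0.01   0.007 -0.002] then shift mm [ 9.3  0.8 79.1] ; shift in present axes [ 9.8  1.6 79. ]
```

{"name": "send_rows", "arguments": {
  "commands": [
    {"tx": 5,"ty": 1,"tz": 15,"wx": -0.01,"wy": 0.007,"wz": 0,"jaw": -1},
    {"tx": 4,"ty": 0,"tz": 25,"wx": 0,"wy": 0,"wz": 0,"jaw": -1},
    {"tx": 0,"ty": 0,"tz": 25,"wx": 0,"wy": 0,"wz": 0,"jaw": -1},
    {"tx": 0,"ty": 0,"tz": 10,"wx": 0,"wy": 0,"wz": 0,"jaw": -1},
    {"tx": 0,"ty": 0,"tz": 0,"wx": 0,"wy": 0,"wz": 0,"jaw": -1},
    {"tx": 0,"ty": 0,"tz": 0,"wx": 0,"wy": 0,"wz": 0,"jaw": -1}
  ]
}}

```text
t: 20.95
ee_pos: [0.5528, 0.0815, 0.1211]
eef_rot: [2.804, 1.405, -0.007]
contact_force: [-0.7, 0.3, -2.0]
grip_width: 0.604
```

```bash
python3 d.py .5531 .0939 .083 54
```

```text
t 20.95 tcp [0.5528 0.0815 0.1211] psi(x axis) 53.2 tilt 0.39 F [-0.7  0.3 -2. ] grip 0.604 q [ 0.03  0.59 -0.35  1.86  0.29  0.74 -1.12]
turn (tool) [ 0.003  0.006 -0.013] then shift mm [10.3 -7.  38.1] ; shift in present axes [10.4 -7.3 38. ]
```

{"name": "send_rows", "arguments": {
  "commands": [
    {"tx": 7,"ty": -5,"tz": 0,"wx": 0,"wy": 0.006,"wz": -0.013,"jaw": -1},
    {"tx": 3,"ty": -2,"tz": 4,"wx": 0,"wy": 0,"wz": 0,"jaw": -1},
    {"tx": 0,"ty": 0,"tz": 8,"wx": 0,"wy": 0,"wz": 0,"jaw": -1},
    {"tx": 0,"ty": 0,"tz": 8,"wx": 0,"wy": 0,"wz": 0,"jaw": -1},
    {"tx": 0,"ty": 0,"tz": 0,"wx": 0,"wy": 0,"wz": 0,"jaw": -1}
  ]
}}

```text
t: 21.45
ee_pos: [0.5553, 0.0946, 0.1026]
eef_rot: [2.795, 1.425, 0.011]
contact_force: [-0.5, 0.1, -2.1]
grip_width: 0.6
```

```bash
python3 d.py .5531 .0939 .083 54
```

```text
t 21.45 tcp [0.5553 0.0946 0.1026] psi(x axis) 54.0 tilt 0.46 F [-0.5  0.1 -2.1] grip 0.6 q [ 0.01  0.62 -0.34  1.86  0.31  0.7  -1.14]
turn (tool) [ 0.007 -0.004  0.   ] then shift mm [-1.9 -1.4 19.6] ; shift in present axes [-2.  -1.5 19.6]
```

{"name": "send_rows", "arguments": {
  "commands": [
    {"tx": -2,"ty": -1,"tz": 7,"wx": 0.006,"wy": 0,"wz": 0,"jaw": -1},
    {"tx": 0,"ty": 0,"tz": 7,"wx": 0,"wy": 0,"wz": 0,"jaw": -1},
    {"tx": 0,"ty": 0,"tz": 4,"wx": 0,"wy": 0,"wz": 0,"jaw": -1},
    {"tx": 0,"ty": 0,"tz": 1,"wx": 0,"wy": 0,"wz": 0,"jaw": -1},
    {"tx": 0,"ty": 0,"tz": 0,"wx": 0,"wy": 0,"wz": 0,"jaw": -1}
  ]
}}

```text
t: 21.95
ee_pos: [0.5531, 0.0933, 0.0814]
eef_rot: [-2.798, -1.425, -0.005]
contact_force: [-0.5, 0.3, 1.9]
grip_width: 0.604
```

```bash
python3 d.py .5531 .0939 .082 54
```

```text
t 21.95 tcp [0.5531 0.0933 0.0814] psi(x axis) 54.0 tilt 0.2 F [-0.5  0.3  1.9] grip 0.604 q [ 0.    0.65 -0.33  1.87  0.32  0.67 -1.14]
turn (tool) [-0.    -0.004  0.   ] then shift mm [ 0.4 -0.3 -0.6] ; shift in present axes [ 0.4 -0.3 -0.6]
```

{"name": "send_rows", "arguments": {
  "commands": [
    {"tx": 0,"ty": 0,"tz": 0,"wx": 0,"wy": 0,"wz": 0,"jaw": 1},
    {"tx": 0,"ty": 0,"tz": 0,"wx": 0,"wy": 0,"wz": 0,"jaw": 1},
    {"tx": 0,"ty": 0,"tz": 0,"wx": 0,"wy": 0,"wz": 0,"jaw": 1},
    {"tx": 0,"ty": 0,"tz": 0,"wx": 0,"wy": 0,"wz": 0,"jaw": 1},
    {"tx": 0,"ty": 0,"tz": -15,"wx": 0,"wy": 0,"wz": 0,"jaw": 1},
    {"tx": 0,"ty": 0,"tz": -30,"wx": 0,"wy": 0,"wz": 0,"jaw": 1},
    {"tx": 0,"ty": 0,"tz": -40,"wx": 0,"wy": 0,"wz": 0,"jaw": 1},
    {"tx": 0,"ty": 0,"tz": -20,"wx": 0,"wy": 0,"wz": 0,"jaw": 1}
  ]
}}

```text
t: 22.75
ee_pos: [0.552, 0.0932, 0.1912]
eef_rot: [-2.796, -1.426, -0.001]
contact_force: [1.3, -0.5, -0.3]
grip_width: 0.997
```

```bash
cat > sp.py <<'E'
from h import *
import sys
xy=[float(x) for x in sys.argv[1:3]]
for n in('top','scene'):
    p,d=imaging.read_camera(n); W=world(n,d)
    m=(cv2.cvtColor(p,cv2.COLOR_RGB2HSV)[...,1]>90)&(p[...,2].astype(int)-p[...,0]>15)&(d>0)&(np.hypot(W[...,0]-xy[0],W[...,1]-xy[1])<.09)&(W[...,2]>.004)&(W[...,2]<.08)
    q=W[m]; c=q[:,:2].mean(0); a=np.linalg.svd(q[:,:2]-c,full_matrices=False)[2][0]
    s=(q[:,:2]-c)@a; 
    if q[s>np.percentile(s,90),2].mean()>q[s<np.percentile(s,10),2].mean(): a=-a
    for k in range(4):
        s=(q[:,:2]-c)@a; lo,hi=s.min(),s.max(); L=hi-lo
        he=q[s<lo+.018,:2].mean(0); t=q[s>hi-.05]; b=np.array([a[1],-a[0]]); w=(t[:,:2]-c)@b; x=(t[:,:2]-c)@a
        bc=c+b*(w.min()+w.max())/2+a*(hi-.028)
        a=(bc-he)/np.linalg.norm(bc-he)
    s=(q[:,:2]-he)@a; mid=he+a*(s.min()+s.max())/2
    print(n,len(q),'L',np.ptp(s).round(4),'angle',np.degrees(np.arctan2(a[1],a[0])).round(1),'mid',mid.round(4),'handle end',he.round(4),'bowl c',bc.round(4),'z',q[:,2].min().round(3),np.percentile(q[:,2],98).round(3))
    if len(sys.argv)>3: cv2.imwrite(f'pics/{sys.argv[3]}_{n}.png',cv2.resize(p[:,:,::-1],None,fx=1.25,fy=1.25))
E
python3 sp.py .652 -.147 ; python3 d.py .652 -.147 .18 94
python3 - <<'E'
from h import *
for n in('top','scene'):
    p,d=imaging.read_camera(n); m,W=seg(n,p,d,'red',(.553,.094),.05,.05); q=W[m]; t=q[q[:,2]>.08]; print(n,len(t),((t.min(0)+t.max(0))/2).round(4))  if len(t) else 0
E
```

```text
top 246 L 0.1262 angle -176.3 mid [ 0.6495 -0.148 ] handle end [ 0.7075 -0.1442] bowl c [ 0.6144 -0.1503] z 0.004 0.046
scene 392 L 0.1282 angle -174.6 mid [ 0.6534 -0.1449] handle end [ 0.7099 -0.1396] bowl c [ 0.6175 -0.1482] z 0.004 0.047
t 22.85 tcp [0.5529 0.0933 0.1916] psi(x axis) 54.0 tilt 0.21 F [-0.1  0.6  0.6] grip 1.0 q [ 0.06  0.49 -0.39  1.82  0.23  0.88 -1.07]
turn (tool) [ 0.001 -0.004 -0.698] then shift mm [-246.6   82.1   11.6] ; shift in present axes [-136.3  221.3   11. ]
scene 657 [0.5555 0.0931 0.0875]
```

{"name": "send_rows", "arguments": {
  "commands": [
    {"tx": 0,"ty": 0,"tz": 0,"wx": 0,"wy": 0,"wz": 0.144,"jaw": 1},
    {"tx": 0,"ty": 0,"tz": 0,"wx": 0,"wy": 0,"wz": 0.144,"jaw": 1},
    {"tx": 0,"ty": 0,"tz": 0,"wx": 0,"wy": 0,"wz": 0.144,"jaw": 1},
    {"tx": 0,"ty": 0,"tz": 0,"wx": 0,"wy": 0,"wz": 0.144,"jaw": 1},
    {"tx": 0,"ty": 0,"tz": 0,"wx": 0,"wy": 0,"wz": 0.144,"jaw": 1},
    {"tx": 0,"ty": 0,"tz": 0,"wx": 0,"wy": 0,"wz": 0.144,"jaw": 1},
    {"tx": 0,"ty": 0,"tz": 0,"wx": 0,"wy": 0,"wz": 0,"jaw": 1}
  ]
}}

```text
t: 23.65
ee_pos: [0.5444, 0.0908, 0.1802]
eef_rot: [3.14, 0.072, -0.031]
contact_force: [-0.8, 0.3, 0.6]
grip_width: 1.001
```

{"name": "send_rows", "arguments": {
  "commands": [
    {"tx": 6,"ty": 20,"tz": 0,"wx": 0,"wy": 0,"wz": 0,"jaw": 1},
    {"tx": 13,"ty": 40,"tz": 0,"wx": 0,"wy": 0,"wz": 0,"jaw": 1},
    {"tx": 13,"ty": 40,"tz": 0,"wx": 0,"wy": 0,"wz": 0,"jaw": 1},
    {"tx": 13,"ty": 40,"tz": 0,"wx": 0,"wy": 0,"wz": 0,"jaw": 1},
    {"tx": 13,"ty": 40,"tz": 0,"wx": 0,"wy": 0,"wz": 0,"jaw": 1},
    {"tx": 13,"ty": 40,"tz": 0,"wx": 0,"wy": 0,"wz": 0,"jaw": 1},
    {"tx": 7,"ty": 20,"tz": 0,"wx": 0,"wy": 0,"wz": 0,"jaw": 1},
    {"tx": 0,"ty": 0,"tz": 0,"wx": 0,"wy": 0,"wz": 0,"jaw": 1}
  ]
}}

```text
t: 24.45
ee_pos: [0.6351, -0.1508, 0.1702]
eef_rot: [-3.138, -0.137, 0.053]
contact_force: [-0.6, 0.4, -0.2]
grip_width: 1.0
```

```bash
python3 d.py .6515 -.1465 .10 4.5;python3 - <<'E'
from h import *
for n in('top','scene'):
    p,d=imaging.read_camera(n); m,W=seg(n,p,d,'red',(.553,.094),.05,.05); q=W[m]; t=q[q[:,2]>.08]; print(n,len(t),((t.min(0)+t.max(0))/2).round(4))  if len(t) else 0
E
```

```text
t 24.45 tcp [ 0.6351 -0.1508  0.1702] psi(x axis) 5.0 tilt 1.92 F [-0.6  0.4 -0.2] grip 1.0 q [ 0.25  0.65 -0.13  1.56  0.11  0.97 -1.4 ]
turn (tool) [-0.002  0.033  0.009] then shift mm [16.7 -3.  70.2] ; shift in present axes [19.1 -2.7 69.6]
top 437 [0.5516 0.0893 0.0892]
scene 659 [0.5562 0.0939 0.0873]
```

Both jars are in their bays. Descending on the spoon.

{"name": "send_rows", "arguments": {
  "commands": [
    {"tx": 8,"ty": -1,"tz": 15,"wx": -0.002,"wy": 0.033,"wz": 0.009,"jaw": 1},
    {"tx": 6,"ty": -1,"tz": 25,"wx": 0,"wy": 0,"wz": 0,"jaw": 1},
    {"tx": 3,"ty": -1,"tz": 25,"wx": 0,"wy": 0,"wz": 0,"jaw": 1},
    {"tx": 0,"ty": 0,"tz": 5,"wx": 0,"wy": 0,"wz": 0,"jaw": 1},
    {"tx": 0,"ty": 0,"tz": 0,"wx": 0,"wy": 0,"wz": 0,"jaw": 1},
    {"tx": 0,"ty": 0,"tz": 0,"wx": 0,"wy": 0,"wz": 0,"jaw": 1}
  ]
}}

```text
t: 25.15
ee_pos: [0.6496, -0.1288, 0.0991]
eef_rot: [-3.128, -0.158, 0.002]
contact_force: [0.3, 0.2, -0.4]
grip_width: 0.999
```

```bash
python3 d.py .6515 -.1465 .03 4.5
```

```text
t 25.15 tcp [ 0.6496 -0.1288  0.0991] psi(x axis) 5.8 tilt 0.55 F [ 0.3  0.2 -0.4] grip 0.999 q [ 0.23  0.74 -0.14  1.59  0.12  0.82 -1.43]
turn (tool) [-0.01   0.001  0.022] then shift mm [ 0.5 17.8 69.1] ; shift in present axes [ 0.1 18.5 68.9]
```

{"name": "send_rows", "arguments": {
  "commands": [
    {"tx": 0,"ty": 12,"tz": 5,"wx": -0.01,"wy": 0,"wz": 0.022,"jaw": 1},
    {"tx": 0,"ty": 6,"tz": 10,"wx": 0,"wy": 0,"wz": 0,"jaw": 1},
    {"tx": 0,"ty": 0,"tz": 0,"wx": 0,"wy": 0,"wz": 0,"jaw": 1},
    {"tx": 0,"ty": 0,"tz": 0,"wx": 0,"wy": 0,"wz": 0,"jaw": 1}
  ]
}}

```text
t: 25.55
ee_pos: [0.6529, -0.1491, 0.086]
eef_rot: [3.136, 0.121, 0.006]
contact_force: [-0.5, -0.1, 0.5]
grip_width: 1.001
```

```bash
python3 d.py .6515 -.1465 .03 4.5
python3 - <<'E'
from h import *
p,d=imaging.read_camera('scene'); cv2.imwrite('pics/s7.png',cv2.resize(p[130:290,150:330,::-1],None,fx=3.3,fy=3.3))
E
```

```text
t 25.55 tcp [ 0.6529 -0.1491  0.086 ] psi(x axis) 4.4 tilt 0.27 F [-0.5 -0.1  0.5] grip 1.001 q [ 0.24  0.77 -0.12  1.58  0.12  0.8  -1.43]
turn (tool) [ 0.003 -0.004 -0.002] then shift mm [-1.2 -2.7 56. ] ; shift in present axes [-1.4 -2.8 56. ]
```

View pics/s7.png

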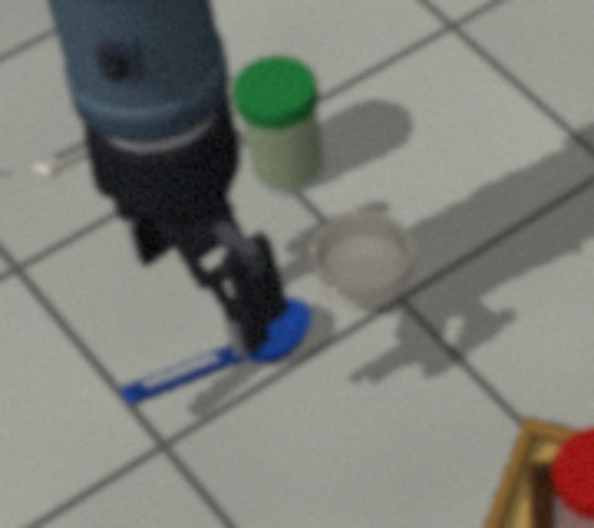

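The near finger hangs at crop (255,320), beside the spoon's neck. The handle lies at crop (130–235, 395–355), between the fingers. Descending.

{"name": "send_rows", "arguments": {
  "commands": [
    {"tx": -1,"ty": -3,"tz": 14,"wx": 0.003,"wy": -0.004,"wz": 0,"jaw": 1},
    {"tx": 0,"ty": 0,"tz": 14,"wx": 0,"wy": 0,"wz": 0,"jaw": 1},
    {"tx": 0,"ty": 0,"tz": 12,"wx": 0,"wy": 0,"wz": 0,"jaw": 1},
    {"tx": 0,"ty": 0,"tz": 0,"wx": 0,"wy": 0,"wz": 0,"jaw": 1},
    {"tx": 0,"ty": 0,"tz": 0,"wx": 0,"wy": 0,"wz": 0,"jaw": 1}
  ]
}}

```text
t: 26.1
ee_pos: [0.6507, -0.1452, 0.0413]
eef_rot: [-3.138, -0.122, 0.004]
contact_force: [-0.1, 0.3, -0.7]
grip_width: 1.003
```

```bash
python3 d.py .6515 -.1465 .03 4.5
```

```text
t 26.1 tcp [ 0.6507 -0.1452  0.0413] psi(x axis) 4.4 tilt 0.17 F [-0.1  0.3 -0.7] grip 1.003 q [ 0.23  0.83 -0.12  1.59  0.13  0.73 -1.44]
turn (tool) [-0.001  0.003 -0.001] then shift mm [ 0.7  1.4 11.3] ; shift in present axes [ 0.8  1.4 11.3]
```

{"name": "send_rows", "arguments": {
  "commands": [
    {"tx": 1,"ty": 1,"tz": 6,"wx": 0,"wy": 0,"wz": 0,"jaw": 1},
    {"tx": 0,"ty": 0,"tz": 5,"wx": 0,"wy": 0,"wz": 0,"jaw": 1},
    {"tx": 0,"ty": 0,"tz": 0,"wx": 0,"wy": 0,"wz": 0,"jaw": 1}
  ]
}}

```text
t: 26.4
ee_pos: [0.6522, -0.1461, 0.0297]
eef_rot: [-3.138, -0.122, 0.003]
contact_force: [0.6, 0.8, -0.6]
grip_width: 1.005
```

{"name": "send_rows", "arguments": {
  "commands": [
    {"tx": 0,"ty": 0,"tz": 0,"wx": 0,"wy": 0,"wz": 0,"jaw": -0.2},
    {"tx": 0,"ty": 0,"tz": 0,"wx": 0,"wy": 0,"wz": 0,"jaw": -0.4},
    {"tx": 0,"ty": 0,"tz": 0,"wx": 0,"wy": 0,"wz": 0,"jaw": -0.4},
    {"tx": 0,"ty": 0,"tz": 0,"wx": 0,"wy": 0,"wz": 0,"jaw": -0.4},
    {"tx": 0,"ty": 0,"tz": 0,"wx": 0,"wy": 0,"wz": 0,"jaw": -0.4}
  ]
}}

```text
t: 26.9
ee_pos: [0.6529, -0.1463, 0.0307]
eef_rot: [-3.139, -0.122, 0.001]
contact_force: [-0.4, -0.2, -0.4]
grip_width: 0.297
```

```bash
python3 d.py .6515 -.1465 .03 4.5
```

```text
t 26.9 tcp [ 0.6529 -0.1463  0.0307] psi(x axis) 4.4 tilt 0.04 F [-0.4 -0.2 -0.4] grip 0.297 q [ 0.23  0.85 -0.12  1.58  0.13  0.72 -1.44]
turn (tool) [-0.001  0.    -0.001] then shift mm [-1.5  0.1  0.7] ; shift in present axes [-1.5  0.1  0.7]
```

Part-closed at 25 mm with no contact. Closing fully, then lifting.

{"name": "send_rows", "arguments": {
  "commands": [
    {"tx": 0,"ty": 0,"tz": 0,"wx": 0,"wy": 0,"wz": 0,"jaw": -1},
    {"tx": 0,"ty": 0,"tz": 0,"wx": 0,"wy": 0,"wz": 0,"jaw": -1},
    {"tx": 0,"ty": 0,"tz": 0,"wx": 0,"wy": 0,"wz": 0,"jaw": -1},
    {"tx": 0,"ty": 0,"tz": 0,"wx": 0,"wy": 0,"wz": 0,"jaw": -1},
    {"tx": 0,"ty": 0,"tz": 0,"wx": 0,"wy": 0,"wz": 0,"jaw": -1}
  ]
}}

```text
t: 27.4
ee_pos: [0.653, -0.1463, 0.031]
eef_rot: [-3.139, -0.122, 0.0]
contact_force: [-0.6, 0.3, -0.2]
grip_width: 0.148
```

{"name": "send_rows", "arguments": {
  "commands": [
    {"tx": 0,"ty": 0,"tz": -6,"wx": 0,"wy": 0,"wz": 0,"jaw": -1},
    {"tx": 0,"ty": 0,"tz": -12,"wx": 0,"wy": 0,"wz": 0,"jaw": -1},
    {"tx": 0,"ty": 0,"tz": -20,"wx": 0,"wy": 0,"wz": 0,"jaw": -1},
    {"tx": 0,"ty": 0,"tz": -25,"wx": 0,"wy": 0,"wz": 0,"jaw": -1},
    {"tx": 0,"ty": 0,"tz": -30,"wx": 0,"wy": 0,"wz": 0,"jaw": -1},
    {"tx": 0,"ty": 0,"tz": -20,"wx": 0,"wy": 0,"wz": 0,"jaw": -1},
    {"tx": 0,"ty": 0,"tz": 0,"wx": 0,"wy": 0,"wz": 0,"jaw": -1}
  ]
}}

```text
t: 28.1
ee_pos: [0.6531, -0.1464, 0.1522]
eef_rot: [-3.139, -0.122, -0.001]
contact_force: [-0.3, 0.3, 0.2]
grip_width: 0.141
```

```bash
python3 d.py .511 .2335 .15 54
python3 - <<'E'
from h import *
p,d=imaging.read_camera('scene'); cv2.imwrite('pics/s8.png',cv2.resize(p[80:290,130:350,::-1],None,fx=2.7,fy=2.7))
E
```

```text
t 28.1 tcp [ 0.6531 -0.1464  0.1522] psi(x axis) 4.5 tilt 0.05 F [-0.3  0.3  0.2] grip 0.141 q [ 0.24  0.68 -0.13  1.55  0.11  0.91 -1.42]
turn (tool) [ 0.    -0.001 -0.865] then shift mm [ 223.8 -338.3    2.2] ; shift in present axes [-112.2 -389.8    2.3]
```

View pics/s8.png

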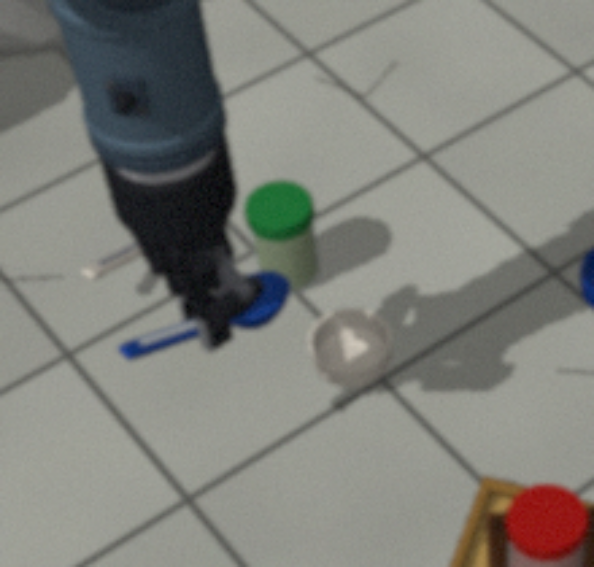

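The spoon is held by the handle's middle and looks level (crop (125,350) to (285,290)). Lifting a bit more, turning, then carrying.

{"name": "send_rows", "arguments": {
  "commands": [
    {"tx": 0,"ty": 0,"tz": -15,"wx": 0,"wy": 0,"wz": -0.1,"jaw": -1},
    {"tx": 0,"ty": 0,"tz": -15,"wx": 0,"wy": 0,"wz": -0.13,"jaw": -1},
    {"tx": 0,"ty": 0,"tz": -10,"wx": 0,"wy": 0,"wz": -0.13,"jaw": -1},
    {"tx": 0,"ty": 0,"tz": 0,"wx": 0,"wy": 0,"wz": -0.13,"jaw": -1},
    {"tx": 0,"ty": 0,"tz": 0,"wx": 0,"wy": 0,"wz": -0.13,"jaw": -1},
    {"tx": 0,"ty": 0,"tz": 0,"wx": 0,"wy": 0,"wz": -0.13,"jaw": -1},
    {"tx": 0,"ty": 0,"tz": 0,"wx": 0,"wy": 0,"wz": -0.11,"jaw": -1},
    {"tx": 0,"ty": 0,"tz": 0,"wx": 0,"wy": 0,"wz": 0,"jaw": -1}
  ]
}}

```text
t: 28.95
ee_pos: [0.6464, -0.1451, 0.1827]
eef_rot: [-2.768, -1.464, 0.02]
contact_force: [-0.5, 0.9, -0.3]
grip_width: 0.146
```

```bash
python3 d.py .511 .2335 .18 54
```

```text
t 28.95 tcp [ 0.6464 -0.1451  0.1827] psi(x axis) 55.8 tilt 0.93 F [-0.5  0.9 -0.3] grip 0.146 q [ 0.39  0.67 -0.35  1.53  0.25  1.01 -0.63]
turn (tool) [-0.015  0.007  0.031] then shift mm [ 226.7 -332.1    2.7] ; shift in present axes [ 236.8 -324.9    6.1]
```

{"name": "send_rows", "arguments": {
  "commands": [
    {"tx": 12,"ty": -17,"tz": 0,"wx": -0.015,"wy": 0.007,"wz": 0.031,"jaw": -1},
    {"tx": 22,"ty": -32,"tz": 0,"wx": 0,"wy": 0,"wz": 0,"jaw": -1},
    {"tx": 25,"ty": -36,"tz": 0,"wx": 0,"wy": 0,"wz": 0,"jaw": -1},
    {"tx": 25,"ty": -36,"tz": 0,"wx": 0,"wy": 0,"wz": 0,"jaw": -1},
    {"tx": 25,"ty": -36,"tz": 0,"wx": 0,"wy": 0,"wz": 0,"jaw": -1},
    {"tx": 25,"ty": -36,"tz": 0,"wx": 0,"wy": 0,"wz": 0,"jaw": -1},
    {"tx": 25,"ty": -36,"tz": 0,"wx": 0,"wy": 0,"wz": 0,"jaw": -1},
    {"tx": 25,"ty": -36,"tz": 0,"wx": 0,"wy": 0,"wz": 0,"jaw": -1}
  ]
}}

```text
t: 29.75
ee_pos: [0.5398, 0.1611, 0.1753]
eef_rot: [2.83, 1.362, -0.013]
contact_force: [0.3, 0.4, -0.7]
grip_width: 0.144
```

{"name": "send_rows", "arguments": {
  "commands": [
    {"tx": 24,"ty": -36,"tz": 0,"wx": 0,"wy": 0,"wz": 0,"jaw": -1},
    {"tx": 14,"ty": -22,"tz": 0,"wx": 0,"wy": 0,"wz": 0,"jaw": -1},
    {"tx": 4,"ty": -8,"tz": 0,"wx": 0,"wy": 0,"wz": 0,"jaw": -1},
    {"tx": 0,"ty": 0,"tz": 0,"wx": 0,"wy": 0,"wz": 0,"jaw": -1},
    {"tx": 0,"ty": 0,"tz": 0,"wx": 0,"wy": 0,"wz": 0,"jaw": -1}
  ]
}}

```text
t: 30.25
ee_pos: [0.5087, 0.2434, 0.173]
eef_rot: [-2.83, -1.358, 0.019]
contact_force: [-0.5, -1.4, -0.7]
grip_width: 0.148
```

```bash
python3 d.py .511 .2335 .10 54
python3 - <<'E'
from h import *
p,d=imaging.read_camera('scene'); cv2.imwrite('pics/s9.png',cv2.resize(p[160:420,270:530,::-1],None,fx=2.3,fy=2.3))
E
```

```text
t 30.25 tcp [0.5087 0.2434 0.173 ] psi(x axis) 51.3 tilt 0.71 F [-0.5 -1.4 -0.7] grip 0.148 q [-0.22  0.53 -0.4   1.81  0.26  0.87 -1.42]
turn (tool) [-0.008  0.009 -0.048] then shift mm [-6.7  7.7 73. ] ; shift in present axes [-5.6  8.6 72.9]
```

View pics/s9.png

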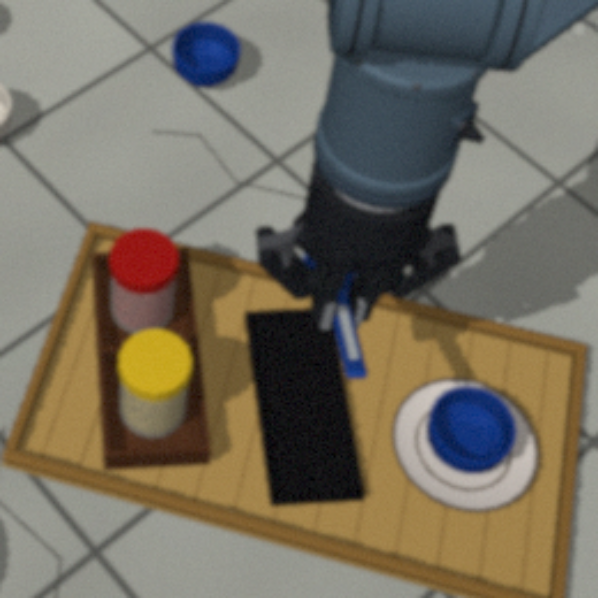

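Jars and bowl stand well on the tray. The spoon handle (crop (345,340)) hangs over the rest, roughly parallel to it. Correcting the angle and position, then lowering.

{"name": "send_rows", "arguments": {
  "commands": [
    {"tx": -4,"ty": 6,"tz": 15,"wx": -0.008,"wy": 0.009,"wz": -0.048,"jaw": -1},
    {"tx": -2,"ty": 2,"tz": 25,"wx": 0,"wy": 0,"wz": 0,"jaw": -1},
    {"tx": 0,"ty": 0,"tz": 25,"wx": 0,"wy": 0,"wz": 0,"jaw": -1},
    {"tx": 0,"ty": 0,"tz": 5,"wx": 0,"wy": 0,"wz": 0,"jaw": -1},
    {"tx": 0,"ty": 0,"tz": 0,"wx": 0,"wy": 0,"wz": 0,"jaw": -1},
    {"tx": 0,"ty": 0,"tz": 0,"wx": 0,"wy": 0,"wz": 0,"jaw": -1}
  ]
}}

```text
t: 30.9
ee_pos: [0.5178, 0.2217, 0.1021]
eef_rot: [2.806, 1.399, 0.003]
contact_force: [-0.4, 0.5, -0.7]
grip_width: 0.145
```

```bash
python3 d.py .511 .2335 .042 54
```

```text
t 30.9 tcp [0.5178 0.2217 0.1021] psi(x axis) 53.0 tilt 0.38 F [-0.4  0.5 -0.7] grip 0.145 q [-0.21  0.63 -0.36  1.86  0.33  0.71 -1.41]
turn (tool) [ 0.007  0.001 -0.017] then shift mm [  5.5 -12.4  60.1] ; shift in present axes [  5.4 -12.9  60. ]
```

{"name": "send_rows", "arguments": {
  "commands": [
    {"tx": 3,"ty": -8,"tz": 5,"wx": 0.006,"wy": 0,"wz": -0.017,"jaw": -1},
    {"tx": 2,"ty": -4,"tz": 10,"wx": 0,"wy": 0,"wz": 0,"jaw": -1},
    {"tx": 0,"ty": 0,"tz": 10,"wx": 0,"wy": 0,"wz": 0,"jaw": -1},
    {"tx": 0,"ty": 0,"tz": 5,"wx": 0,"wy": 0,"wz": 0,"jaw": -1},
    {"tx": 0,"ty": 0,"tz": 0,"wx": 0,"wy": 0,"wz": 0,"jaw": -1}
  ]
}}

```text
t: 31.4
ee_pos: [0.5122, 0.2351, 0.0722]
eef_rot: [2.798, 1.428, 0.005]
contact_force: [-0.2, 0.0, -0.3]
grip_width: 0.146
```

```bash
python3 d.py .511 .2335 .042 54;python3 sp.py .511 .2335
```

```text
t 31.4 tcp [0.5122 0.2351 0.0722] psi(x axis) 54.1 tilt 0.2 F [-0.2  0.  -0.3] grip 0.146 q [-0.25  0.68 -0.35  1.87  0.36  0.66 -1.44]
turn (tool) [ 0.002 -0.003  0.001] then shift mm [-2.  -0.1 30.2] ; shift in present axes [-2.1 -0.1 30.2]sp.py:7: RuntimeWarning: Mean of empty slice.
  q=W[m]; c=q[:,:2].mean(0); a=np.linalg.svd(q[:,:2]-c,full_matrices=False)[2][0]
  ret = um.true_divide(
Traceback (most recent call last):
  File "sp.py", line 7, in <module>
    q=W[m]; c=q[:,:2].mean(0); a=np.linalg.svd(q[:,:2]-c,full_matrices=False)[2][0]
                                 ~~~~~~~~~~~~~~~~~~~~~~~~~~~~~~~~~~~~~~~~~~~~~~~^^^
IndexError: index 0 is out of bounds for axis 0 with size 0
```

{"name": "send_rows", "arguments": {
  "commands": [
    {"tx": -1,"ty": 0,"tz": 8,"wx": 0,"wy": 0,"wz": 0,"jaw": -1},
    {"tx": -1,"ty": 0,"tz": 8,"wx": 0,"wy": 0,"wz": 0,"jaw": -1},
    {"tx": 0,"ty": 0,"tz": 7,"wx": 0,"wy": 0,"wz": 0,"jaw": -1},
    {"tx": 0,"ty": 0,"tz": 4,"wx": 0,"wy": 0,"wz": 0,"jaw": -1},
    {"tx": 0,"ty": 0,"tz": 0,"wx": 0,"wy": 0,"wz": 0,"jaw": -1}
  ]
}}

```text
t: 31.95
ee_pos: [0.5115, 0.233, 0.0431]
eef_rot: [2.798, 1.427, 0.006]
contact_force: [0.3, 0.1, -0.5]
grip_width: 0.145
```

```bash
python3 d.py .511 .2335 .041 54
```

```text
t 31.95 tcp [0.5115 0.233  0.0431] psi(x axis) 54.0 tilt 0.22 F [ 0.3  0.1 -0.5] grip 0.145 q [-0.26  0.72 -0.33  1.87  0.38  0.6  -1.46]
turn (tool) [ 0.002 -0.003  0.001] then shift mm [ 0.2 -0.7  2.1] ; shift in present axes [ 0.1 -0.7  2.1]
```

{"name": "send_rows", "arguments": {
  "commands": [
    {"tx": 0,"ty": 0,"tz": 2,"wx": 0,"wy": 0,"wz": 0,"jaw": -1},
    {"tx": 0,"ty": 0,"tz": 0,"wx": 0,"wy": 0,"wz": 0,"jaw": -1}
  ]
}}

```text
t: 32.15
ee_pos: [0.5117, 0.2331, 0.0411]
eef_rot: [2.798, 1.427, 0.006]
contact_force: [-0.2, -1.5, -0.8]
grip_width: 0.144
```

{"name": "send_rows", "arguments": {
  "commands": [
    {"tx": 0,"ty": 0,"tz": 0,"wx": 0,"wy": 0,"wz": 0,"jaw": -0.4},
    {"tx": 0,"ty": 0,"tz": 0,"wx": 0,"wy": 0,"wz": 0,"jaw": -0.2},
    {"tx": 0,"ty": 0,"tz": 0,"wx": 0,"wy": 0,"wz": 0,"jaw": -0.2},
    {"tx": 0,"ty": 0,"tz": 0,"wx": 0,"wy": 0,"wz": 0,"jaw": -0.2}
  ]
}}

```text
t: 32.55
ee_pos: [0.5122, 0.2334, 0.0418]
eef_rot: [2.798, 1.427, 0.009]
contact_force: [-0.4, -0.1, -0.2]
grip_width: 0.401
```

{"name": "send_rows", "arguments": {
  "commands": [
    {"tx": 0,"ty": 0,"tz": -8,"wx": 0,"wy": 0,"wz": 0,"jaw": -0.2},
    {"tx": 0,"ty": 0,"tz": -20,"wx": 0,"wy": 0,"wz": 0,"jaw": -0.2},
    {"tx": 0,"ty": 0,"tz": -30,"wx": 0,"wy": 0,"wz": 0,"jaw": -0.2},
    {"tx": 0,"ty": 0,"tz": -40,"wx": 0,"wy": 0,"wz": 0,"jaw": -0.2},
    {"tx": 0,"ty": 0,"tz": -40,"wx": 0,"wy": 0,"wz": 0,"jaw": -0.2},
    {"tx": 0,"ty": 0,"tz": 0,"wx": 0,"wy": 0,"wz": 0,"jaw": -0.2}
  ]
}}

```text
t: 33.15
ee_pos: [0.5108, 0.2332, 0.1867]
eef_rot: [2.797, 1.428, 0.006]
contact_force: [0.0, 0.2, 0.4]
grip_width: 0.398
```

{"name": "send_rows", "arguments": {
  "commands": [
    {"tx": -40,"ty": 20,"tz": 0,"wx": 0,"wy": 0,"wz": 0,"jaw": 0},
    {"tx": -40,"ty": 20,"tz": 0,"wx": 0,"wy": 0,"wz": 0,"jaw": 0},
    {"tx": -40,"ty": 20,"tz": 0,"wx": 0,"wy": 0,"wz": 0,"jaw": 0},
    {"tx": -40,"ty": 20,"tz": 0,"wx": 0,"wy": 0,"wz": 0,"jaw": 0},
    {"tx": -40,"ty": 20,"tz": 0,"wx": 0,"wy": 0,"wz": 0,"jaw": 0},
    {"tx": -20,"ty": 10,"tz": 0,"wx": 0,"wy": 0,"wz": 0,"jaw": 0},
    {"tx": 0,"ty": 0,"tz": 0,"wx": 0,"wy": 0,"wz": 0,"jaw": 0}
  ]
}}

```text
t: 33.85
ee_pos: [0.4699, -0.0158, 0.1884]
eef_rot: [2.795, 1.433, 0.018]
contact_force: [-0.5, -0.3, 0.0]
grip_width: 0.5
```

```bash
python3 d.py; python3 sp.py .511 .2335 end
python3 - <<'E'
from h import *
for n in('top','scene'):
    p,d=imaging.read_camera(n)
    for col,xy in(('red',(.553,.094)),('yellow',(.605,.165)),('green',(.524,-.264))):
        m,W=seg(n,p,d,col,xy,.05,.06); q=W[m]; t=q[q[:,2]>.07]; print(n,col,len(t),((t.min(0)+t.max(0))/2).round(4)) if len(t) else print(n,col,'none')
    m,W=seg(n,p,d,'blue',(.4415,.338),.06,.015,.14); q=W[m]; print(n,'bowl',((q.min(0)+q.max(0))/2).round(4))
p,d=imaging.read_camera('scene'); cv2.imwrite('pics/s10.png',cv2.resize(p[100:440,150:550,::-1],None,fx=1.75,fy=1.75))
E
```

```text
t 33.85 tcp [ 0.4699 -0.0158  0.1884] psi(x axis) 54.3 tilt 0.66 F [-0.5 -0.3  0. ] grip 0.5 q [ 0.28  0.35 -0.4   2.05  0.19  0.77 -0.86]
top 482 L 0.1429 angle -125.6 mid [0.5141 0.2351] handle end [0.5489 0.2836] bowl c [0.4888 0.1997] z 0.004 0.056
scene 880 L 0.1579 angle -127.3 mid [0.5117 0.2357] handle end [0.5501 0.286 ] bowl c [0.4808 0.1952] z 0.006 0.056
top red 448 [0.5514 0.0893 0.0838]
top yellow 444 [0.6027 0.1628 0.0867]
top green 378 [ 0.5212 -0.2653  0.0786]
top bowl [0.4397 0.3343 0.033 ]
scene red 692 [0.555  0.0937 0.0832]
scene yellow 824 [0.6074 0.1662 0.0832]
scene green 384 [ 0.526  -0.2627  0.0772]
scene bowl [0.4441 0.339  0.0327]
```

View pics/s10.png

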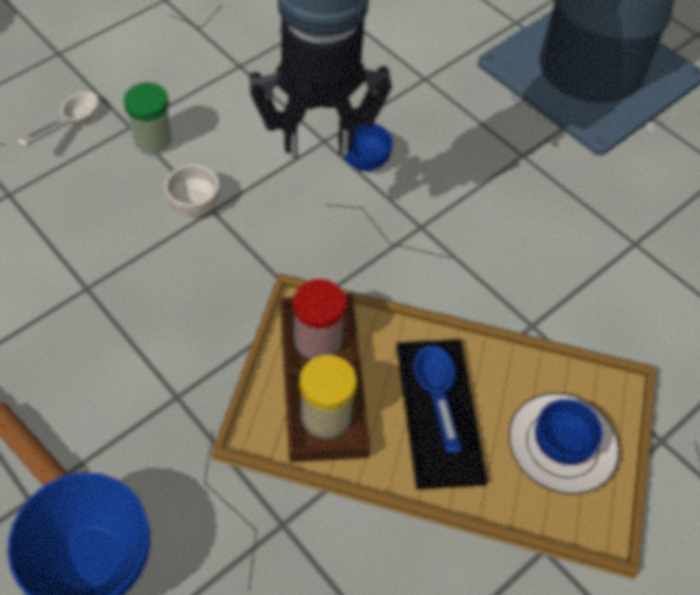

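```bash
sed -i 's/>15)&(d>0)/>25)\&(p[...,2]>55)\&(d>0)/; s/<.09)/<.085)/' sp.py; python3 sp.py .511 .2335
python3 - <<'E'
from h import *
# predicted pixels for ideal pose vs mask extents
a=np.array([np.cos(np.radians(-126)),np.sin(np.radians(-126))]); 
for n,c0 in(('top',(.5084,.2316)),('scene',(.5131,.2357))):
    print(n,'pred handle end',np.round(pix(n,[*(np.array(c0)-.065*a),.055]),1),'bowl tip',np.round(pix(n,[*(np.array(c0)+.067*a),.027]),1),'bowl c',np.round(pix(n,[*(np.array(c0)+.039*a),.028]),1))
    p,d=imaging.read_camera(n); m=(p[...,2].astype(int)-p[...,0]>25)&(p[...,2]>55); W=world(n,d); m&=(np.hypot(W[...,0]-.511,W[...,1]-.2335)<.085)
    v,u=np.nonzero(m); print(' mask pts',len(u),'u',u.min(),u.max(),'v',v.min(),v.max(),'at vmin u',u[v==v.min()].mean(),'at vmax u',u[v==v.max()].mean())
E
```

```text
top 392 L 0.145 angle -124.9 mid [0.5138 0.2371] handle end [0.5478 0.2857] bowl c [0.4884 0.2006] z 0.005 0.055
scene 750 L 0.1416 angle -127.7 mid [0.5082 0.2294] handle end [0.5466 0.2791] bowl c [0.482  0.1956] z 0.005 0.056
top pred handle end [183.3 229.1] bowl tip [231.2 262.7] bowl c [221.5 256. ]
 mask pts 421 u 183 232 v 228 264 at vmin u 186.5 at vmax u 224.0
scene pred handle end [409.6 358.4] bowl tip [396.4 297.7] bowl c [398.7 310.9]
 mask pts 788 u 386 413 v 297 358 at vmin u 396.0 at vmax u 408.0
```

```bash
python3 -c "
from station import manip; print(manip.close_job())"
```

```text
the job is handed in; nothing more can be done
None
```

I laid the tray and handed the job in at about 34 s, with the gripper clear of everything. No verdict was reported.

Final camera checks:

| Item | Result |
|---|---|
| Blue bowl (the right-hand one) | About 2 mm from the saucer centre in both cameras. |
| Red and yellow jars | Upright, one in each caddy bay, about 2 mm from their bay centres. |
| Blue spoon | Flat in the rest. Its ends were within about 1–2 pixels of where they should be, and its angle within about 2° of the rest's axis. |
| Green jar | No more than 1 mm from its starting reading. |
| White bowl and white spoon | Looked unmoved in the last picture; I did not measure them again. |

- **Camera disagreement:** the two cameras differed by a steady 4–5 mm, so I averaged them or compared readings within one camera.
- **Failed checks:**
  - A cap reading in mid-carry was spoiled, so I repeated it after release.
  - Two readings under the arm (bowl and spoon) found nothing because the arm blocked the top camera.
  - The end-to-end spoon length came out too long (142–158 mm), probably from dark-rest pixels. I relied on the pixel match of the spoon's ends instead.

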